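# Pack the coffee sample tins into their lidded canister

## Robot

A 6-joint arm with a two-finger parallel gripper is mounted at the origin on the work surface. World frame = base frame: x ahead of the robot, y to its left, z up, the work surface at z = 0. Lengths are in m, angles in rad, forces in N, time in s.
With the tool pointing down it reaches from about 0.35 to 0.85 m from the base axis. Payload 8.1 kg.
Tool frame: the origin (TCP) lies on the centre line of the jaws, within the pads' length; the fingertips stand 17 mm ahead of it and the grasp point (between the pads) lies 2 mm behind it (robot.tip_reach is the z of the fingertips in the tool frame, in m); z points along the fingers, y is the direction in which the jaws open and shut (so a half turn about z gives the same grasp; the last joint's range is limited). The gripper opens to 93 mm and grips with 3 to 60 N. Pads are 15 mm wide; open, the fingers measure 128 mm over their backs; the gripper's body (75 mm by 188 mm) begins 65 mm behind the grasp point.
Start: joints at [-1.198, 0.13, 1.488, -0, 1.523, -0.085], TCP at [0.265, -0.538, 0.236] pointing down, gripper open.
Joint ranges: [-2.96, 2.96], [-0.89, 2.26], [0.02, 2.5], [-1.34, 4.48], [0, 2.73], [-2.66, 2.66]. Speed limits (rad/s): [2.39, 2.39, 2.79, 3.14, 3.14, 3.14].

## Interface

Orientations are given as a rotation vector (axis times angle).
In Python, from plant import robot, read_camera, ticket gives the robot as it stands.
- The arm moves only by the tool arm_command, never from a script. Its argument "rows" is a list of rows, each a list of 7 numbers: the shift along the world's x, y, z each as a share of 0.8 m, from -1 to 1, then the turn, a rotation vector about the world's x, y, z each as a share of 30 degrees, from -1 to 1, then the closure, from 0 (fully open) to 1 (shut). A call has 1 to 12 rows; each row is the pose to reach, as a shift and turn from the pose measured when the call began; what a row does not reach only later rows make up. A row lasts 1/12 s, in which the tool goes at most 41.7 mm and 7.16 degrees, less where a joint would pass 70% of its speed; a pose out of reach is approached as far as the arm can. A call with a number of a shift or a turn outside -1 to 1 is refused whole. A call with a gripper value outside its range is refused whole. The fingers move at their own pace and stop on an object; "grip_force" is the grip in N (left out, the last holds). Time passes only in rows, so rows that repeat a pose let the fingers close. It gives the time, the measured TCP pose, the force and the opening at its end, in the units of the state.
- robot.read_state(): the state, without advancing time (a new reading comes with each control period).
- read_camera(name): name is "side" or "top"; returns a dict with "frame" (400x640x3 uint8, red, green, blue), "camera_matrix" (3x3 intrinsics, pixels), "dist_coeffs" ([k1, k2, p1, p2, k3] as OpenCV has them; the pictures are not rectified), "cam_to_world" (4x4, takes a point from camera to world coordinates). Camera axes: x right, y up, looking along -z (the intrinsics and any distortion apply to the point x, -y, -z); pixel columns grow to the right and rows downward; lengths in m; the calibration is good to about 2 mm. A picture is of the moment at which its call begins. There is no depth.
- ticket.close_job(): hands the job in, once; it reports no verdict.
The state is a dict: "t": time; "q": joint angles; "dq": joint speeds; "joint_torque": joint torques, N m; "tool_pos": TCP position; "orientation": TCP orientation; "force": force on the tool from outside, world axes, zero at the start; "wrist_torque": the same for the moment, N m; "opening": finger opening in m.
Only numpy, scipy, OpenCV 4.12 (cv2) and the standard library are available. Lean on these libraries where they do the work, as an engineer would, in place of code of your own. Each camera call takes 0.05 s, during which the arm holds its last target.

## Task

Pack away the coffee samples after the tasting: lift the lid off the steel canister by its knob and lay it, knob up, on the round cork mat; then stand each sample tin that is on the counter in the canister pocket of its own cap colour, strictly in the tasting order yellow, green, blue, red, white (skip any colour that is missing and leave its pocket empty). When all the tins stand upright on the pocket floors, put the lid back so that it sits flat and closed. Set everything down rather than dropping it, and leave the jigger and the tamper that stand among the tins where they are.

Things in the scene. Friction and masses are not known exactly. Their poses are not given: they have to be found in the camera images.
- canister: round open steel canister, fixed, 210 mm diameter, 70 mm high, wall 4 mm, floor 6 mm. Origin: centre of its underside; z up. Inside, five radial fins and a 54 mm hub, their tops 18 mm above the underside, part the floor into five pockets, each with a floor disc in the cap colour of its tin and one to five white dots on the hub beside it. At the start the lid is on it.
- lid: loose round steel lid, 214 mm diameter, 0.3 kg. Origin: centre of the underside of its plug (182 mm diameter, 10 mm deep), which drops into the canister's mouth with 10 mm play; then plate (z 10 to 15 mm), 18 mm stem, round wooden knob 30 mm in diameter from z 24 to 50 mm (grip at z 39 mm). Closed, its origin is 60 mm above the canister's.
- mat: round cork mat, fixed flat on the counter, 260 mm diameter, 5 mm thick; origin: centre of its underside
- tin_yellow: loose closed coffee sample tin, upright, number 1 in the order: bare metal body, yellow cap; squat plain cylinder 44 mm diameter, 40 mm high (cap from 28 mm up, same diameter), 0.12 kg. Origin: centre of its underside; z up. May be absent.
- tin_green: loose closed coffee sample tin, upright, number 2 in the order: bare metal body, green cap; squat plain cylinder 44 mm diameter, 40 mm high (cap from 28 mm up, same diameter), 0.12 kg. Origin: centre of its underside; z up. May be absent.
- tin_blue: loose closed coffee sample tin, upright, number 3 in the order: bare metal body, blue cap; squat plain cylinder 44 mm diameter, 40 mm high (cap from 28 mm up, same diameter), 0.12 kg. Origin: centre of its underside; z up. May be absent.
- tin_red: loose closed coffee sample tin, upright, number 4 in the order: bare metal body, red cap; squat plain cylinder 44 mm diameter, 40 mm high (cap from 28 mm up, same diameter), 0.12 kg. Origin: centre of its underside; z up. May be absent.
- tin_white: loose closed coffee sample tin, upright, number 5 in the order: bare metal body, white cap; squat plain cylinder 44 mm diameter, 40 mm high (cap from 28 mm up, same diameter), 0.12 kg. Origin: centre of its underside; z up. May be absent.
- pocket1 (a point): centre of the floor of pocket 1 (yellow disc), 64 mm from the canister's axis, 6 mm above its underside
- pocket2 (a point): centre of the floor of pocket 2 (green disc), 64 mm from the canister's axis, 6 mm above its underside
- pocket3 (a point): centre of the floor of pocket 3 (blue disc), 64 mm from the canister's axis, 6 mm above its underside
- pocket4 (a point): centre of the floor of pocket 4 (red disc), 64 mm from the canister's axis, 6 mm above its underside
- pocket5 (a point): centre of the floor of pocket 5 (white disc), 64 mm from the canister's axis, 6 mm above its underside
- jigger: loose steel double-cone measure, 46 mm diameter, 80 mm high, standing among the tins; origin: centre of its underside; leave alone
- tamper: loose steel coffee tamper with dark wooden handle, 54 mm diameter, 80 mm high, standing among the tins; origin: centre of its underside; leave alone
Things that resemble listed ones, but are neither listed nor needed, are in the scene too. Leave any black, pink or purple look-alike of the tin_red alone.

How it is judged:
On the way, in this order (a step that is already met when the one before it is completed fails the run):
1. the lid lies flat on the cork mat, knob up, let go (horizontal distance between lid and mat below 0.06 m and height (world z) of lid below 0.01 m and angle between lid's own z axis and vertical below 0.06 rad and linear speed of lid below 0.03 m/s and contact force between the fingers and lid below 0.1 N), for 0.2 s.
2. the yellow tin stands upright in its pocket, let go (horizontal distance between tin_yellow and pocket1 below 0.026 m and z of tin_yellow in the frame of canister below 0.012 m and angle between tin_yellow's own z axis and vertical below 0.12 rad and linear speed of tin_yellow below 0.03 m/s and contact force between the fingers and tin_yellow below 0.1 N), for 0.2 s.
3. the green tin stands upright in its pocket, let go (horizontal distance between tin_green and pocket2 below 0.026 m and z of tin_green in the frame of canister below 0.012 m and angle between tin_green's own z axis and vertical below 0.12 rad and linear speed of tin_green below 0.03 m/s and contact force between the fingers and tin_green below 0.1 N), for 0.2 s.
4. the blue tin stands upright in its pocket, let go (horizontal distance between tin_blue and pocket3 below 0.026 m and z of tin_blue in the frame of canister below 0.012 m and angle between tin_blue's own z axis and vertical below 0.12 rad and linear speed of tin_blue below 0.03 m/s and contact force between the fingers and tin_blue below 0.1 N), for 0.2 s.
5. the red tin stands upright in its pocket, let go (horizontal distance between tin_red and pocket4 below 0.026 m and z of tin_red in the frame of canister below 0.012 m and angle between tin_red's own z axis and vertical below 0.12 rad and linear speed of tin_red below 0.03 m/s and contact force between the fingers and tin_red below 0.1 N), for 0.2 s.
6. the white tin stands upright in its pocket, let go (horizontal distance between tin_white and pocket5 below 0.026 m and z of tin_white in the frame of canister below 0.012 m and angle between tin_white's own z axis and vertical below 0.12 rad and linear speed of tin_white below 0.03 m/s and contact force between the fingers and tin_white below 0.1 N), for 0.2 s.
7. the lid is back on the canister, flat and closed, let go (horizontal distance between lid and canister below 0.014 m and z of lid in the frame of canister between 0.056 and 0.0635 m and angle between lid's own z axis and vertical below 0.04 rad and linear speed of lid below 0.03 m/s and contact force between the fingers and lid below 0.1 N), for 0.2 s.
At the end, for the whole second after the job is handed in: Every tin present stands upright (within 7 degrees) on the floor of the pocket of its colour (within 26 mm of its centre, which any tin standing wholly inside the pocket meets), the lid is closed (within 14 mm of centre, 3.5 mm of its closed height and 2 degrees of level), and all are at rest (horizontal distance between lid and canister below 0.014 m and z of lid in the frame of canister between 0.056 and 0.0635 m and angle between lid's own z axis and vertical below 0.04 rad and linear speed of each of lid, tin_yellow, tin_green, tin_blue, tin_red, tin_white below 0.03 m/s and horizontal distance between tin_yellow and pocket1 below 0.026 m and z of each of tin_yellow, tin_green, tin_blue, tin_red, tin_white in the frame of canister below 0.012 m and angle between each of tin_yellow, tin_green, tin_blue, tin_red, tin_white's own z axis and vertical below 0.12 rad and horizontal distance between tin_green and pocket2 below 0.026 m and horizontal distance between tin_blue and pocket3 below 0.026 m and horizontal distance between tin_red and pocket4 below 0.026 m and horizontal distance between tin_white and pocket5 below 0.026 m); the robot touches nothing.
It fails at once if the jigger or the tamper is knocked over or pushed more than 6 cm (angle between any of jigger, tamper's own z axis and vertical above 0.6 rad or distance of any of jigger, tamper from where it was at the start of the episode above 0.06 m).
It fails at once if the lid or a tin is dropped from more than about 3 cm (((height (world z) of lid above 0.012 m and linear speed of lid above 0.75 m/s and contact force between the fingers and lid below 0.1 N) and (horizontal distance between lid and canister above 0.02 m or z of lid in the frame of canister above 0.068 m)) or (height (world z) of tin_yellow above 0.03 m and linear speed of tin_yellow above 0.75 m/s and contact force between the fingers and tin_yellow below 0.1 N) or (height (world z) of tin_green above 0.03 m and linear speed of tin_green above 0.75 m/s and contact force between the fingers and tin_green below 0.1 N) or (height (world z) of tin_blue above 0.03 m and linear speed of tin_blue above 0.75 m/s and contact force between the fingers and tin_blue below 0.1 N) or (height (world z) of tin_red above 0.03 m and linear speed of tin_red above 0.75 m/s and contact force between the fingers and tin_red below 0.1 N) or (height (world z) of tin_white above 0.03 m and linear speed of tin_white above 0.75 m/s and contact force between the fingers and tin_white below 0.1 N)).
Of tin_yellow, tin_green, tin_blue, tin_red, tin_white only 3 to 5 are there at a start; the rules pass over those that are not, and their reading is None.
At some moment in a run one of tin_yellow, tin_green, tin_blue, tin_red, tin_white, lid may be knocked a few centimetres aside while the robot is not near it.
It also fails if it takes over 208 s, if anything falls off the work surface, if the arm or the gripper's body presses on something with over 40 N, if the wrist force passes 120 N, or if a joint passes its speed limit or range.

## Working session

There is one attempt and no reset: what is moved stays moved. The work goes in short steps, Python scripts to look and compute and a tool call to move; the robot and the scene stay as the last step left them, time stands still between calls to the robot, and variables do not carry over. Pictures are saved under pics/ and viewed, and the job is handed in when it is done.

Besides the shell and the picture viewer there is one more tool, called by a JSON object that holds its "op" and its "data", one argument or row to a line. arm_command: Moves the arm, as the interface text tells. Shift numbers are shares of 0.8 m and turn numbers shares of 30 degrees, none past 1 either way. Its arguments: {"type":"object","properties":{"rows":{"type":"array","items":{"type":"array","items":{"type":"number","minimum":-1,"maximum":1}}},"grip_force":{"type":"number"}},"required":["rows"]}

```bash
ls; mkdir -p pics; cat > h.py <<'E'
import numpy as np, cv2
from plant import robot, read_camera
def shot(cam,name):
    d=read_camera(cam); cv2.imwrite(f'pics/{name}.png',d['frame'][:,:,::-1]); np.savez(f'pics/{name}.npz',**{k:np.array(v) for k,v in d.items()}); return d
def load(name): return dict(np.load(f'pics/{name}.npz'))
def ray(d,u,v):
    K=np.array(d['camera_matrix'],float);D=np.array(d['dist_coeffs'],float)
    p=cv2.undistortPoints(np.array([[[u,v]]],float),K,D)[0,0]
    T=np.array(d['cam_to_world']); r=T[:3,:3]@np.array([p[0],-p[1],-1]); return T[:3,3],r
def at(d,u,v,z):
    o,r=ray(d,u,v); s=(z-o[2])/r[2]; return o+s*r
def proj(d,P):
    T=np.linalg.inv(np.array(d['cam_to_world'])); p=T[:3,:3]@np.array(P,float)+T[:3,3]; p=p*[1,-1,-1]
    return cv2.projectPoints(p.reshape(1,1,3),np.zeros(3),np.zeros(3),np.array(d['camera_matrix'],float),np.array(d['dist_coeffs'],float))[0].ravel()
def crop(name,out,x0,y0,x1,y1,s):
    im=cv2.imread(f'pics/{name}.png')[y0:y1,x0:x1]; cv2.imwrite(f'pics/{out}.png',cv2.resize(im,None,fx=s,fy=s,interpolation=cv2.INTER_CUBIC))
E
python3 - <<'E'
from h import *
for c in('top','side'):
    d=shot(c,c+'0'); print(c,d['camera_matrix'],d['dist_coeffs'],d['cam_to_world'])
print(robot.read_state())
E
```

```text
pics
top [[492.17449611   0.         319.32295727]
 [  0.         492.17449611 194.32074009]
 [  0.           0.           1.        ]] [-0.1018801  0.         0.         0.         0.       ] [[-0.01903129  0.99845773 -0.05215325  0.41413137]
 [-0.99978389 -0.01944115 -0.00736273 -0.01565744]
 [-0.0083653   0.05200186  0.99861195  1.17780704]
 [ 0.          0.          0.          1.        ]]
side [[470.58293165   0.         320.85958659]
 [  0.         470.58293165 200.29359978]
 [  0.           0.           1.        ]] [-0.04060864  0.          0.          0.          0.        ] [[-0.97661611  0.15059728 -0.15343215  0.30607753]
 [-0.21480765 -0.7129577   0.66749456  0.68516666]
 [-0.00886777  0.68484435  0.72863543  0.82564637]
 [ 0.          0.          0.          1.        ]]
{'t': 0.1, 'q': array([-1.19842481e+00,  1.31120748e-01,  1.48913003e+00, -2.05036162e-05,
        1.52302582e+00, -8.53924987e-02]), 'dq': array([ 0.00165475, -0.00196432, -0.00131541,  0.00118575,  0.00051986,
        0.00043261]), 'joint_torque': array([ 7.76232991e-04, -5.61342144e+01, -4.93095446e+01,  7.69858458e-02,
        2.90828833e-02, -6.55654091e-07]), 'tool_pos': array([ 0.26500786, -0.53776751,  0.23469353]), 'orientation': array([-3.05804130e+00, -7.12416318e-01,  4.09869973e-04]), 'force': array([ 0.02469927,  0.36641057, -0.29492598]), 'wrist_torque': array([ 0.0137557 , -0.03763633,  0.01498105]), 'opening': 0.09321561163853927}
```

View pics/top0.png

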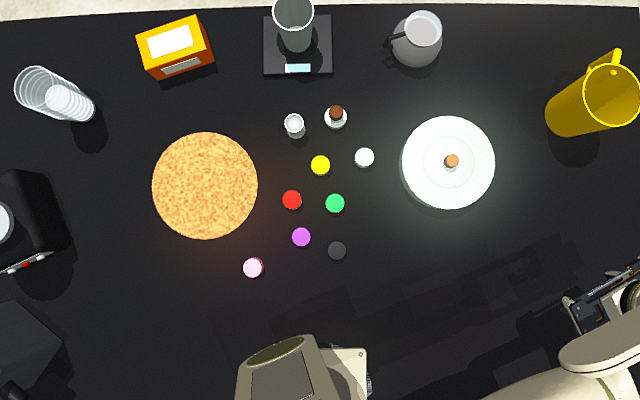

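View pics/side0.png

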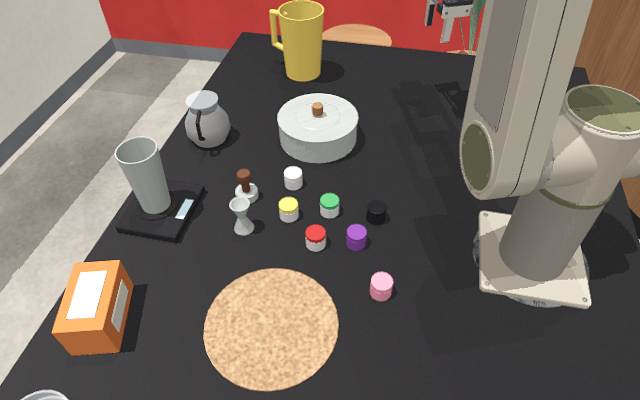

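The top view shows the mat at (205,186) and the lid with its knob at (451,161). The tins are yellow (320,165), green (335,203), red (292,200) and white (364,157), and there is no blue tin. The jigger is at (294,125), the tamper at (336,115), and the pink, purple and black look-alikes are in front.

```bash
cat >> h.py <<'E'
def blob(d,u,v,z,hue=None,r=14,tol=60):
    """centroid of the pixels coloured like the seed, on plane z"""
    im=d['frame'].astype(int); seed=np.median(im[int(v)-2:int(v)+3,int(u)-2:int(u)+3].reshape(-1,3),0)
    y0,x0=int(v)-r,int(u)-r; sub=im[y0:y0+2*r+1,x0:x0+2*r+1]
    m=(np.abs(sub-seed).sum(2)<tol*2).astype(np.uint8)
    n,l,st,c=cv2.connectedComponentsWithStats(m); k=l[r,r]
    cx,cy=c[k]; return (cx+x0,cy+y0,st[k,4]),at(d,cx+x0,cy+y0,z)
E
python3 - <<'E'
from h import *
t=load('top0'); s=load('side0')
pts={'yellow':(320,165),'green':(335,203),'red':(292,200),'white':(364,157),'purple':(301,237),'black':(336,250),'pink':(252,267)}
sd={'yellow':(289,206),'green':(330,201),'red':(315,233),'white':(293,174)}
for k,(u,v) in pts.items():
    b,p=blob(t,u,v,.04); print(k,np.round(b,1),np.round(p,4), end=' ')
    if k in sd:
        b,p=blob(s,*sd[k],.04); print('side',np.round(b,1),np.round(p,4))
    else: print()
print('knob',blob(t,451,161,.11)); print('mat ',at(t,205,186,.005)); print('jig',at(t,293,120,.08),'tamp',at(t,336,112,.08))
im=t['frame'].astype(int)
# lid disc outline & mat outline
def circ(mask,z):
    c,_=cv2.findContours(mask.astype(np.uint8),0,cv2.CHAIN_APPROX_NONE); c=max(c,key=cv2.contourArea)
    P=np.array([at(t,u,v,z)[:2] for u,v in c[:,0]]); A=np.c_[2*P,np.ones(len(P))]; x=np.linalg.lstsq(A,(P**2).sum(1),rcond=None)[0]
    return x[:2],2*np.sqrt(x[2]+x[:2]@x[:2])
m=np.zeros(im.shape[:2]); m[105:220,390:505]=im[105:220,390:505].min(2)>180; print('lid',circ(m,.073))
m=np.zeros(im.shape[:2]); m[125:245,145:265]=(im[125:245,145:265,0]>150); print('mat',circ(m,.005))
crop('top0','c0',230,90,400,290,4) if 0 else crop('top0','c0',270,90,390,265,3.4)
crop('side0','c1',220,150,400,260,4)
E
```

```text
yellow [320.1 164.5 275. ] [ 0.5429 -0.0105  0.04  ] side [287.8 203.8 210. ] [ 0.5429 -0.0084  0.04  ]
green [334.5 202.7 267. ] [ 0.4534 -0.0421  0.04  ] side [329.4 203.7 318. ] [ 0.4503 -0.028   0.04  ]
red [291.3 199.1 285. ] [0.4638 0.0579 0.04  ] side [315. 232. 260.] [0.4638 0.0598 0.04  ]
white [364.  156.6 276. ] [ 0.5594 -0.1129  0.04  ] side [292.5 172.4 175. ] [ 0.559  -0.1112  0.04  ]
purple [300.7 236.5 262. ] [0.377  0.0376 0.04  ] 
black [335.8 249.3 760. ] [ 0.3459 -0.0427  0.04  ] 
pink [251.7 267.4 271. ] [0.3076 0.1521 0.04  ] 
knob ((np.float64(452.2923076923077), np.float64(159.95384615384614), np.int32(130)), array([ 0.5396854 , -0.30081506,  0.11      ]))
mat  [0.50078519 0.26768035 0.005     ]
jig [0.6406602  0.04867474 0.08      ] tamp [ 0.65694588 -0.04878241  0.08      ]
lid (array([ 0.54000404, -0.30155121]), np.float64(0.21134215321119923))
mat (array([0.50321684, 0.2707581 ]), np.float64(0.25729253876292574))
```

```bash
ls pics
```

```text
c0.png
c1.png
side0.npz
side0.png
top0.npz
top0.png
```

View pics/c0.png

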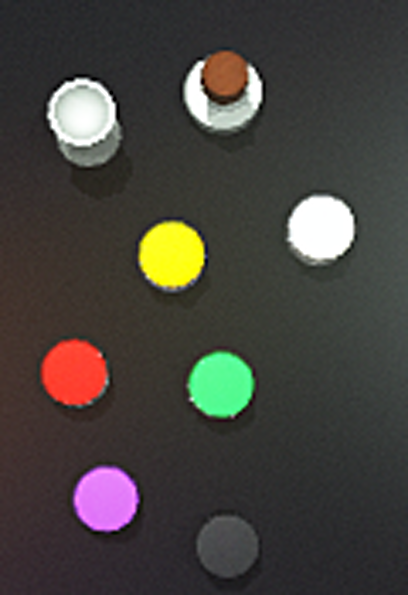

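View pics/c1.png

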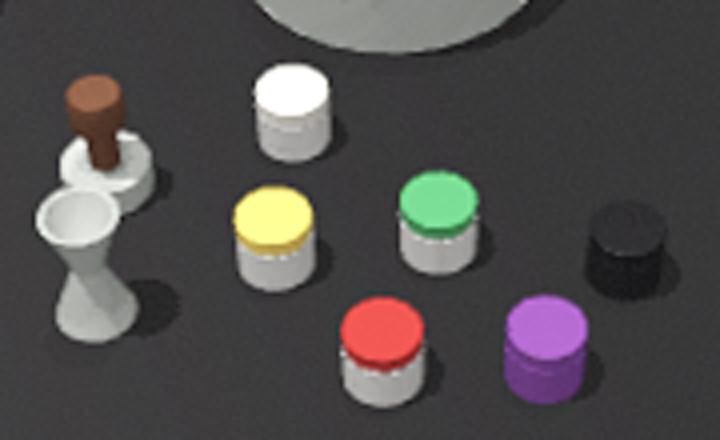

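{"op": "arm_command", "data": {
  "rows": [
    [0.344, 0.296, 0, 0, 0, 0, 0],
    [0.344, 0.296, 0, 0, 0, 0, 0],
    [0.344, 0.296, 0, 0, 0, 0, 0],
    [0.344, 0.296, 0, 0, 0, 0, 0],
    [0.344, 0.296, 0, 0, 0, 0, 0],
    [0.344, 0.296, 0, 0, 0, 0, 0],
    [0.344, 0.296, 0, 0, 0, 0, 0],
    [0.344, 0.296, 0, 0, 0, 0, 0],
    [0.344, 0.296, -0.03, 0, 0, 0, 0],
    [0.344, 0.296, -0.06, 0, 0, 0, 0],
    [0.344, 0.296, -0.09, 0, 0, 0, 0],
    [0.344, 0.296, -0.09, 0, 0, 0, 0]
  ],
  "grip_force": 25
}}

```text
t: 1.1
tool_pos: [0.5376, -0.2981, 0.156]
orientation: [-3.05, -0.713, 0.011]
force: [-1.2, 1.0, -2.1]
opening: 0.0931
```

```bash
python3 - <<'E'
from h import *
d=shot('side','side1'); t=shot('top','top1'); s=robot.read_state(); print(s['tool_pos'],s['orientation'],s['force'])
print(proj(d,s['tool_pos']),proj(t,[.54,-.301,.11]))
crop('side1','c2',240,30,400,180,4)
E
```

```text
[ 0.53929549 -0.30035563  0.16153987] [-3.05568295 -0.71201265  0.00399356] [ 0.21883983  0.02612527 -0.38249476]
[316.8017408   87.48058467] [452.3702269  159.80993693]
```

View pics/c2.png

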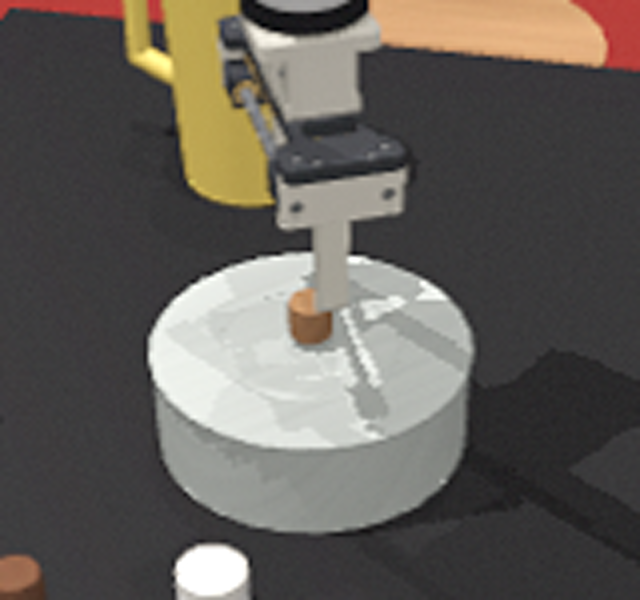

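The open jaws are above the knob (crop ~(310,320)), so I'll go down and grip.

{"op": "arm_command", "data": {
  "rows": [
    [0, 0, -0.02, 0, 0, 0, 0],
    [0, 0, -0.04, 0, 0, 0, 0],
    [0, 0, -0.06, 0, 0, 0, 0],
    [0, 0, -0.07, 0, 0, 0, 0],
    [0, 0, -0.078, 0, 0, 0, 0],
    [0, 0, -0.078, 0, 0, 0, 0],
    [0, 0, -0.078, 0, 0, 0, 0],
    [0, 0, -0.078, 0, 0, 0, 0],
    [0, 0, -0.078, 0, 0, 0, 0.7],
    [0, 0, -0.078, 0, 0, 0, 1],
    [0, 0, -0.078, 0, 0, 0, 1],
    [0, 0, -0.078, 0, 0, 0, 1]
  ]
}}

```text
t: 2.2
tool_pos: [0.5394, -0.3004, 0.0995]
orientation: [-3.056, -0.712, 0.004]
force: [1.3, -0.2, -0.6]
opening: 0.0709
```

{"op": "arm_command", "data": {
  "rows": [
    [0, 0, 0, 0, 0, 0, 1],
    [0, 0, 0, 0, 0, 0, 1],
    [0, 0, 0, 0, 0, 0, 1],
    [0, 0, 0, 0, 0, 0, 1]
  ]
}}

```text
t: 2.53
tool_pos: [0.5394, -0.3004, 0.0995]
orientation: [-3.056, -0.712, 0.004]
force: [0.3, 0.3, -0.4]
opening: 0.0445
```

{"op": "arm_command", "data": {
  "rows": [
    [0, 0, -0.002, 0, 0, 0, 1],
    [0, 0, -0.002, 0, 0, 0, 1],
    [0, 0, -0.002, 0, 0, 0, 1],
    [0, 0, -0.002, 0, 0, 0, 1],
    [0, 0, -0.002, 0, 0, 0, 1],
    [0, 0, -0.002, 0, 0, 0, 1]
  ]
}}

```text
t: 3.03
tool_pos: [0.5392, -0.3003, 0.0975]
orientation: [-3.056, -0.712, 0.004]
force: [-0.5, -0.2, -3.3]
opening: 0.0292
```

{"op": "arm_command", "data": {
  "rows": [
    [0, 0, 0.01, 0, 0, 0, 1],
    [0, 0, 0.02, 0, 0, 0, 1],
    [0, 0, 0.03, 0, 0, 0, 1],
    [0, 0, 0.045, 0, 0, 0, 1],
    [0, 0, 0.06, 0, 0, 0, 1],
    [0, 0, 0.075, 0, 0, 0, 1],
    [0, 0, 0.09, 0, 0, 0, 1],
    [0, 0, 0.1, 0, 0, 0, 1],
    [0, 0, 0.1, 0, 0, 0, 1]
  ]
}}

```text
t: 3.78
tool_pos: [0.5405, -0.3012, 0.1809]
orientation: [-3.059, -0.713, -0.001]
force: [0.3, 0.4, -3.8]
opening: 0.0297
```

```bash
python3 - <<'E'
from h import *
d=shot('side','side2'); t=shot('top','top2'); s=robot.read_state(); print(s['t'],s['tool_pos'],s['orientation'],s['force'],s['opening'])
E
```

```text
3.8833 [ 0.53944258 -0.30042356  0.17794983] [-3.0561693  -0.71223685  0.00324744] [ 0.13866964  0.01937308 -3.91058274] 0.029519633477957618
```

View pics/side2.png

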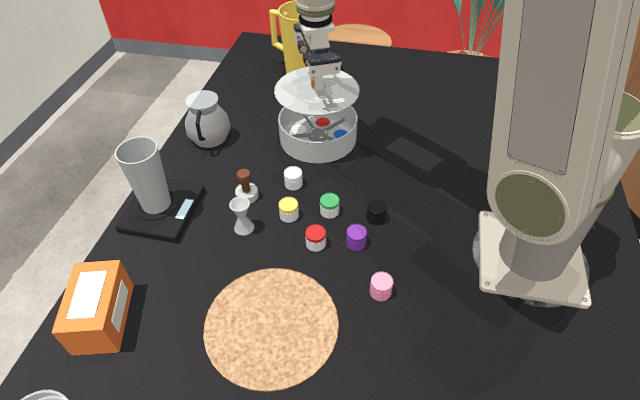

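The lid is in hand (about 3.9 N on the wrist) and the pockets can be seen. Next I carry it to the mat.

{"op": "arm_command", "data": {
  "rows": [
    [0, 0.01, 0.02, 0, 0, 0, 1],
    [0, 0.03, 0.03, 0, 0, 0, 1],
    [0, 0.06, 0.03, 0, 0, 0, 1],
    [0, 0.1, 0.03, 0, 0, 0, 1],
    [0, 0.14, 0.03, 0, 0, 0, 1],
    [0, 0.18, 0.03, 0, 0, 0, 1],
    [0, 0.22, 0.03, 0, 0, 0, 1],
    [-0.01, 0.26, 0.03, 0, 0, 0, 1],
    [-0.01, 0.3, 0.03, 0, 0, 0, 1],
    [-0.01, 0.34, 0.03, 0, 0, 0, 1],
    [-0.02, 0.37, 0.03, 0, 0, 0, 1],
    [-0.02, 0.38, 0.03, 0, 0, 0, 1]
  ]
}}

```text
t: 4.88
tool_pos: [0.5218, 0.0079, 0.2015]
orientation: [-3.053, -0.717, 0.005]
force: [-0.9, -0.3, -4.0]
opening: 0.0294
```

{"op": "arm_command", "data": {
  "rows": [
    [0, 0.02, 0, 0, 0, 0, 1],
    [0, 0.05, 0, 0, 0, 0, 1],
    [0, 0.09, 0, 0, 0, 0, 1],
    [0, 0.13, 0, 0, 0, 0, 1],
    [0, 0.17, 0, 0, 0, 0, 1],
    [-0.01, 0.21, 0, 0, 0, 0, 1],
    [-0.01, 0.25, 0, 0, 0, 0, 1],
    [-0.01, 0.28, 0, 0, 0, 0, 1],
    [-0.02, 0.3, 0, 0, 0, 0, 1],
    [-0.02, 0.315, 0, 0, 0, 0, 1],
    [-0.02, 0.32, 0, 0, 0, 0, 1],
    [-0.02, 0.32, 0, 0, 0, 0, 1]
  ]
}}

```text
t: 5.88
tool_pos: [0.5057, 0.2644, 0.2012]
orientation: [-3.053, -0.719, 0.005]
force: [0.1, -0.9, -3.9]
opening: 0.0298
```

```bash
python3 - <<'E'
from h import *
d=shot('side','side3'); t=shot('top','top3'); s=robot.read_state(); print(s['t'],s['tool_pos'],s['orientation'],s['force'],s['opening'])
crop('top3','c3',380,90,520,230,5)
E
```

```text
5.9833 [0.50606225 0.26302716 0.20125293] [-3.05381975 -0.71623463  0.00515265] [-0.27930648 -1.02023843 -3.53813425] 0.029282114885417723
```

View pics/top3.png

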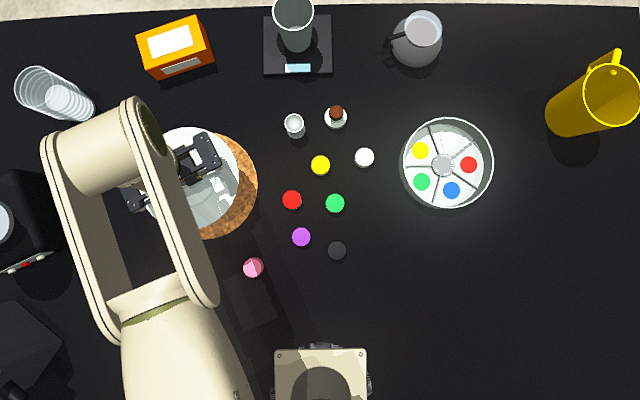

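View pics/side3.png

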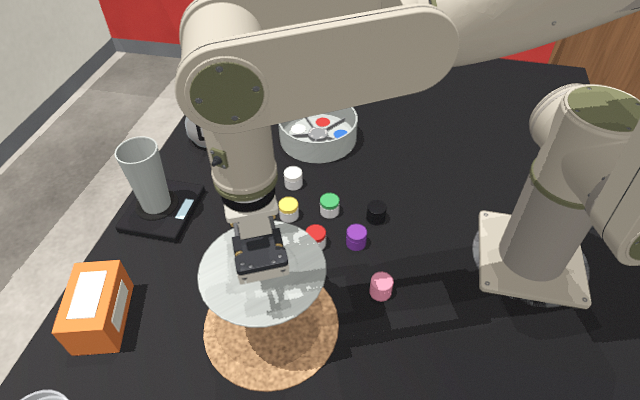

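View pics/c3.png

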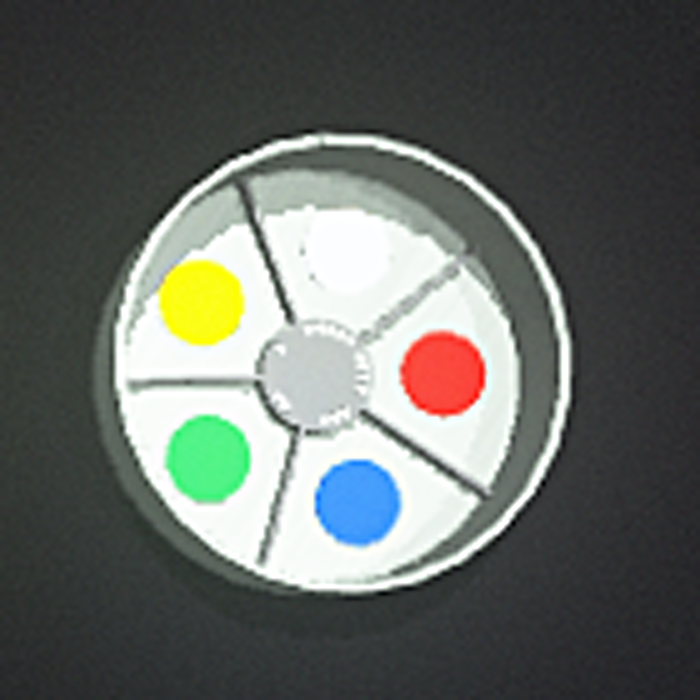

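The lid is over the mat and all five pocket discs are visible: yellow, green, blue, red and white. I'll lower the lid now.

{"op": "arm_command", "data": {
  "rows": [
    [0, 0.008, -0.02, 0, 0, 0, 1],
    [0, 0.008, -0.04, 0, 0, 0, 1],
    [0, 0.008, -0.07, 0, 0, 0, 1],
    [0, 0.008, -0.1, 0, 0, 0, 1],
    [0, 0.008, -0.13, 0, 0, 0, 1],
    [0, 0.008, -0.15, 0, 0, 0, 1],
    [0, 0.008, -0.165, 0, 0, 0, 1],
    [0, 0.008, -0.175, 0, 0, 0, 1],
    [0, 0.008, -0.185, 0, 0, 0, 1],
    [0, 0.008, -0.19, 0, 0, 0, 1],
    [0, 0.008, -0.19, 0, 0, 0, 1],
    [0, 0.008, -0.19, 0, 0, 0, 1]
  ]
}}

```text
t: 6.98
tool_pos: [0.5066, 0.2696, 0.05]
orientation: [-3.054, -0.716, 0.004]
force: [-0.0, -0.4, -3.0]
opening: 0.0293
```

{"op": "arm_command", "data": {
  "rows": [
    [0, 0, -0.002, 0, 0, 0, 1],
    [0, 0, -0.004, 0, 0, 0, 1],
    [0, 0, -0.006, 0, 0, 0, 1],
    [0, 0, -0.007, 0, 0, 0, 1],
    [0, 0, -0.007, 0, 0, 0, 1]
  ]
}}

```text
t: 7.4
tool_pos: [0.5065, 0.2696, 0.0442]
orientation: [-3.054, -0.716, 0.004]
force: [0.6, 0.8, -3.1]
opening: 0.0297
```

{"op": "arm_command", "data": {
  "rows": [
    [0, 0, -0.001, 0, 0, 0, 1],
    [0, 0, -0.0025, 0, 0, 0, 1],
    [0, 0, -0.0025, 0, 0, 0, 1],
    [0, 0, -0.0025, 0, 0, 0, 1]
  ]
}}

```text
t: 7.73
tool_pos: [0.5066, 0.2697, 0.0425]
orientation: [-3.054, -0.716, 0.004]
force: [-2.7, -0.0, 0.3]
opening: 0.0294
```

{"op": "arm_command", "data": {
  "rows": [
    [0, 0, 0, 0, 0, 0, 0.65],
    [0, 0, 0, 0, 0, 0, 0.5],
    [0, 0, 0, 0, 0, 0, 0.4],
    [0, 0, 0, 0, 0, 0, 0.3],
    [0, 0, 0, 0, 0, 0, 0.3],
    [0, 0, 0, 0, 0, 0, 0.3]
  ]
}}

```text
t: 8.23
tool_pos: [0.5067, 0.2697, 0.0425]
orientation: [-3.054, -0.716, 0.003]
force: [0.4, 0.3, -0.3]
opening: 0.0611
```

{"op": "arm_command", "data": {
  "rows": [
    [0, 0, 0.02, 0, 0, 0, 0.3],
    [0, 0, 0.05, 0, 0, 0, 0.3],
    [0, 0, 0.08, 0, 0, 0, 0.3],
    [0, 0, 0.11, 0, 0, 0, 0.3],
    [0, 0, 0.14, 0, 0, 0, 0.3],
    [0, 0, 0.16, 0, 0, 0, 0.3],
    [0, 0, 0.16, 0, 0, 0, 0.3]
  ]
}}

```text
t: 8.82
tool_pos: [0.509, 0.2707, 0.1754]
orientation: [-3.052, -0.716, -0.008]
force: [0.2, -0.1, 0.4]
opening: 0.0651
```

```bash
python3 - <<'E'
from h import *
d=shot('side','side4'); t=shot('top','top4'); s=robot.read_state(); print(s['t'],s['tool_pos'],s['orientation'],s['force'],s['opening'],s['q'])
# canister from top3
t=load('top3'); im=t['frame'].astype(int)
for n,(u,v) in {'y':(420,150),'g':(421.5,182),'b':(451.5,190.5),'r':(468.5,164.5),'w':(449.5,140.5)}.items():
    b,p=blob(t,u,v,.006,r=10); print(n,np.round(b,1),np.round(p,4))
m=np.zeros(im.shape[:2],np.uint8); m[105:220,390:505]=im[105:220,390:505].min(2)>150
c,_=cv2.findContours(m,0,cv2.CHAIN_APPROX_NONE); c=max(c,key=cv2.contourArea)
h=cv2.convexHull(c)[:,0]
P=np.array([at(t,u,v,.07)[:2] for u,v in h]); A=np.c_[2*P,np.ones(len(P))]; x=np.linalg.lstsq(A,(P**2).sum(1),rcond=None)[0]
print('rim',x[:2],2*np.sqrt(x[2]+x[:2]@x[:2]))
E
```

```text
8.9167 [0.50710273 0.26983352 0.17099183] [-3.05337155e+00 -7.16259968e-01  8.12502058e-04] [-0.6160702   0.57440185 -0.10561636] 0.06472612515834059 [0.39638195 0.0996207  1.64040711 0.00542596 1.40119678 1.50543557]
y [419.9 150.  228. ] [ 0.5774 -0.2506  0.006 ]
g [421.1 181.2 227. ] [ 0.502  -0.2513  0.006 ]
b [451.1 190.  226. ] [ 0.4796 -0.323   0.006 ]
r [468.2 164.4 218. ] [ 0.5406 -0.3671  0.006 ]
w [448.8 141.2 388. ] [ 0.5976 -0.3217  0.006 ]
rim [ 0.54018802 -0.30240712] 0.2094659618846998
```

View pics/side4.png

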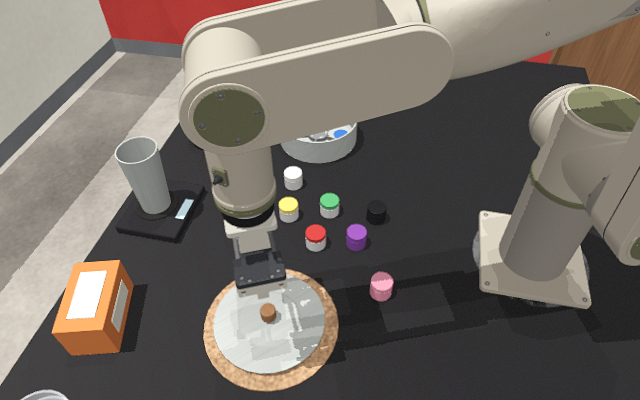

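View pics/top4.png

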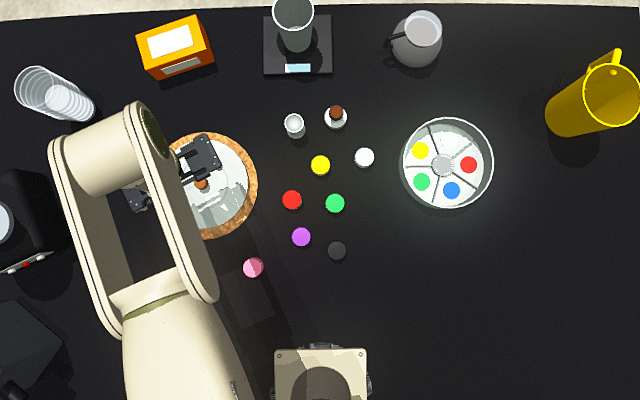

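The lid lies flat on the mat, let go. From the canister view, the centre is at (0.540, -0.3025) and the discs sit 64 mm out, which matches the given size. Next is the yellow tin.

{"op": "arm_command", "data": {
  "rows": [
    [0.005, -0.03, 0, 0, 0, 0.2, 0.3],
    [0.01, -0.07, 0, 0, 0, 0.4, 0.3],
    [0.015, -0.11, 0, 0, 0, 0.6, 0.3],
    [0.02, -0.15, 0, 0, 0, 0.8, 0.3],
    [0.025, -0.19, 0, 0, 0, 0.923, 0.3],
    [0.03, -0.23, 0, 0, 0, 0.923, 0.3],
    [0.035, -0.27, 0, 0, 0, 0.923, 0.3],
    [0.04, -0.31, 0, 0, 0, 0.923, 0.3],
    [0.045, -0.335, 0, 0, 0, 0.923, 0.3],
    [0.045, -0.349, -0.02, 0, 0, 0.923, 0.3],
    [0.045, -0.349, -0.06, 0, 0, 0.923, 0.3],
    [0.045, -0.349, -0.08, 0, 0, 0.923, 0.3]
  ]
}}

```text
t: 9.92
tool_pos: [0.5407, -0.0103, 0.1023]
orientation: [-2.793, -1.422, 0.009]
force: [-0.0, 1.0, -1.7]
opening: 0.065
```

```bash
python3 - <<'E'
from h import *
d=shot('side','side5'); t=shot('top','top5'); s=robot.read_state(); print(s['t'],s['tool_pos'],s['orientation'],s['force'],s['opening'],s['q'][0]-s['q'][5])
crop('side5','c5',200,120,400,260,4)
E
```

```text
10.0167 [ 0.53881715 -0.00927602  0.1011175 ] [-2.78910543 -1.42263568  0.01594126] [-0.71774458 -0.30712355 -0.61600839] 0.06494278426555831 -0.6264867241583555
```

View pics/c5.png

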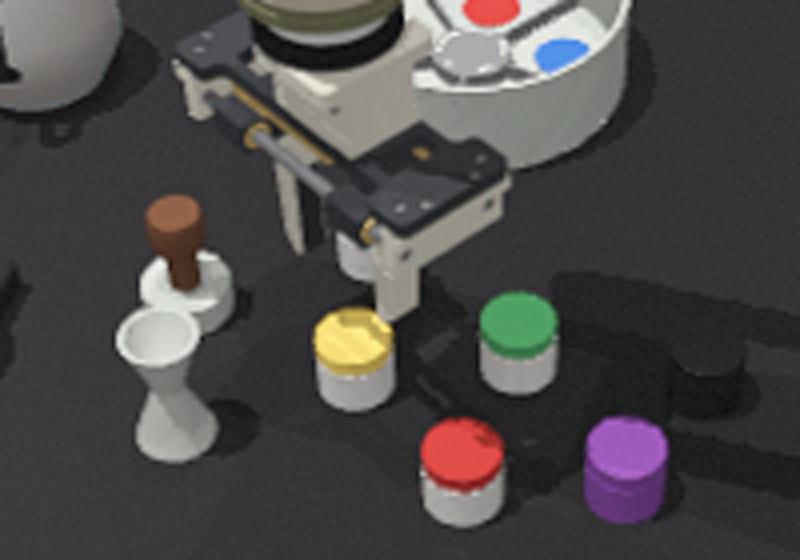

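```bash
cat >> h.py <<'E'
from scipy.spatial.transform import Rotation as Rn
def need(x,y,z,psi_deg):
    s=robot.read_state(); R=Rn.from_rotvec(s['orientation']); p=np.radians(psi_deg)
    best=None
    for q in(p,p+np.pi):
        yv=np.array([np.cos(q),np.sin(q),0]); zv=np.array([0,0,-1.]); T=Rn.from_matrix(np.c_[np.cross(yv,zv),yv,zv])
        r=(T*R.inv()).as_rotvec()
        if best is None or np.linalg.norm(r)<np.linalg.norm(best): best=r
    print('t',s['t'],'pos',np.round(s['tool_pos'],4),'psi',np.round(np.degrees(s['q'][0]-s['q'][5]),1),'F',np.round(s['force'],1),'op',round(s['opening'],4))
    print('shift',np.round((np.array([x,y,z])-s['tool_pos'])/.8,4),'turn',np.round(best/np.radians(30),3))
E
python3 -c "
from h import *
need(.543,-.0095,.034,-35.8)"
```

```text
t 10.0167 pos [ 0.5388 -0.0093  0.1011] psi -35.9 F [-0.7 -0.3 -0.6] op 0.0649
shift [ 0.0052 -0.0003 -0.0839] turn [-0.009 -0.027  0.005]
```

{"op": "arm_command", "data": {
  "rows": [
    [0.005, 0, 0, -0.009, -0.027, 0.005, 0.3],
    [0.005, 0, 0, -0.009, -0.027, 0.005, 0.3],
    [0.005, 0, -0.02, -0.009, -0.027, 0.005, 0.3],
    [0.005, 0, -0.04, -0.009, -0.027, 0.005, 0.3],
    [0.005, 0, -0.06, -0.009, -0.027, 0.005, 0.3],
    [0.005, 0, -0.075, -0.009, -0.027, 0.005, 0.3],
    [0.005, 0, -0.083, -0.009, -0.027, 0.005, 0.3],
    [0.005, 0, -0.083, -0.009, -0.027, 0.005, 0.3],
    [0.005, 0, -0.083, -0.009, -0.027, 0.005, 0.3]
  ]
}}

```text
t: 10.77
tool_pos: [0.5432, -0.0092, 0.0353]
orientation: [2.796, 1.431, 0.001]
force: [0.6, -0.5, -0.1]
opening: 0.0653
```

```bash
python3 -c "
from h import *
shot('side','side6');shot('top','top6')
crop('side6','c6',220,130,380,250,5)
need(.543,-.0095,.034,-35.8)"
```

```text
t 10.8667 pos [ 0.5438 -0.0093  0.0359] psi -35.8 F [0.1 1.1 0.4] op 0.0648
shift [-0.001  -0.0002 -0.0024] turn [ 0.     0.004 -0.   ]
```

View pics/c6.png

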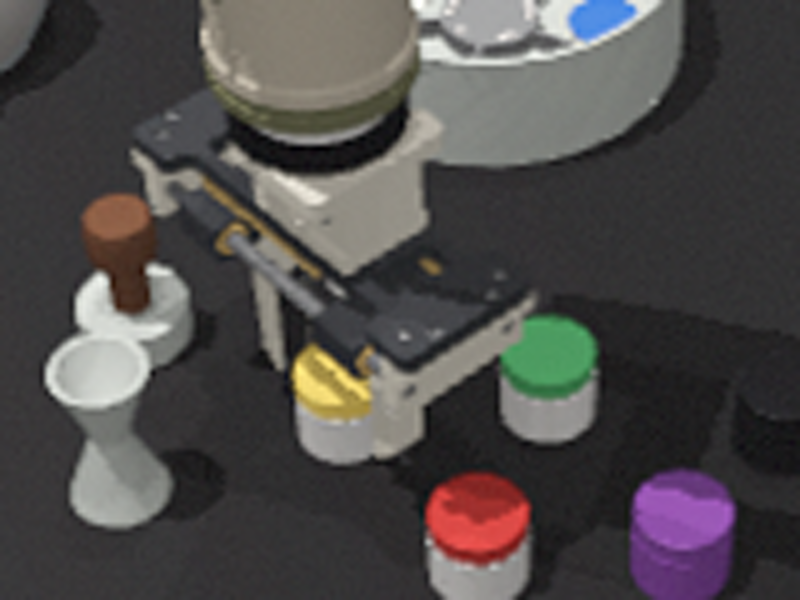

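The yellow tin is between the fingers, so I'll close and lift.

{"op": "arm_command", "data": {
  "rows": [
    [0, 0, -0.002, 0, 0, 0, 1],
    [0, 0, -0.002, 0, 0, 0, 1],
    [0, 0, -0.002, 0, 0, 0, 1],
    [0, 0, -0.002, 0, 0, 0, 1],
    [0, 0, -0.002, 0, 0, 0, 1],
    [0, 0, -0.002, 0, 0, 0, 1],
    [0, 0, 0.015, 0, 0, 0, 1],
    [0, 0, 0.04, 0, 0, 0, 1],
    [0, 0, 0.07, 0, 0, 0, 1],
    [0, 0, 0.1, 0, 0, 0, 1],
    [0, 0, 0.115, 0, 0, 0, 1],
    [0, 0, 0.115, 0, 0, 0, 1]
  ]
}}

```text
t: 11.87
tool_pos: [0.546, -0.0096, 0.1313]
orientation: [2.793, 1.429, 0.01]
force: [-0.1, -0.3, -1.1]
opening: 0.0436
```

```bash
python3 -c "
from h import *
need(.5772,-.2506,.13,-35.8)"
```

```text
t 11.8667 pos [ 0.546  -0.0096  0.1313] psi -35.8 F [-0.1 -0.3 -1.1] op 0.0436
shift [ 0.039  -0.3013 -0.0016] turn [ 0.002  0.015 -0.   ]
```

{"op": "arm_command", "data": {
  "rows": [
    [0.004, -0.02, 0.01, 0, 0.015, 0, 1],
    [0.009, -0.06, 0.01, 0, 0.015, 0, 1],
    [0.014, -0.1, 0.01, 0, 0.015, 0, 1],
    [0.019, -0.14, 0.01, 0, 0.015, 0, 1],
    [0.024, -0.18, 0.01, 0, 0.015, 0, 1],
    [0.029, -0.22, 0.01, 0, 0.015, 0, 1],
    [0.034, -0.26, 0.01, 0, 0.015, 0, 1],
    [0.039, -0.285, 0.01, 0, 0.015, 0, 1],
    [0.039, -0.301, 0.01, 0, 0.015, 0, 1],
    [0.039, -0.301, 0.01, 0, 0.015, 0, 1],
    [0.039, -0.301, 0.01, 0, 0.015, 0, 1]
  ]
}}

```text
t: 12.78
tool_pos: [0.5764, -0.25, 0.1377]
orientation: [-2.796, -1.429, 0.002]
force: [0.0, 0.4, -0.8]
opening: 0.0439
```

```bash
python3 -c "
from h import *
shot('side','side7');shot('top','top7')
crop('side7','c7',240,60,400,180,4.5);crop('top7','c7t',370,70,530,230,4)
need(.5772,-.2506,.042,-35.8)"
```

```text
t 12.8833 pos [ 0.5768 -0.2489  0.1384] psi -35.8 F [ 0.9 -0.9 -0.9] op 0.0434
shift [ 0.0005 -0.0021 -0.1205] turn [-0.001 -0.002 -0.002]
```

View pics/c7.png

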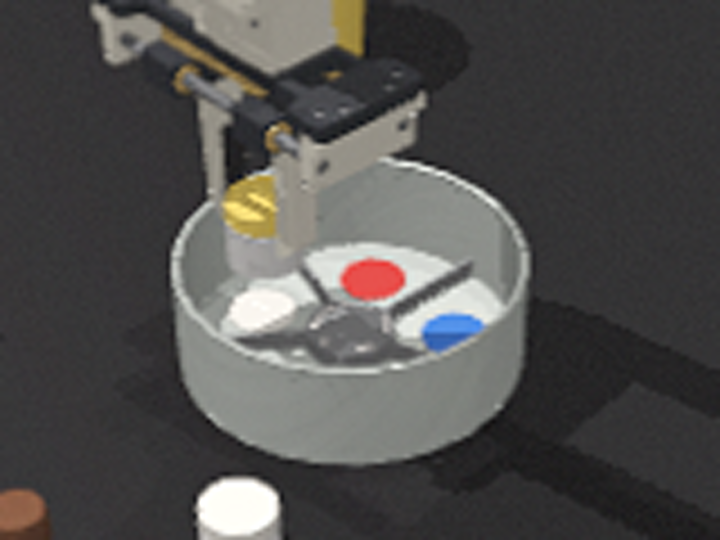

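View pics/c7t.png

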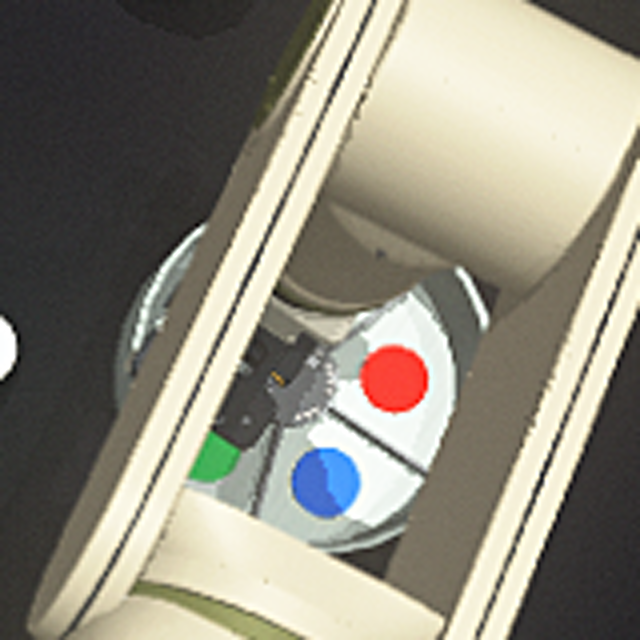

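The side view shows the yellow tin held over its pocket behind the near wall. I'll lower it, slowing down near the floor.

{"op": "arm_command", "data": {
  "rows": [
    [0, -0.002, -0.01, 0, 0, 0, 1],
    [0, -0.002, -0.03, 0, 0, 0, 1],
    [0, -0.002, -0.05, 0, 0, 0, 1],
    [0, -0.002, -0.07, 0, 0, 0, 1],
    [0, -0.002, -0.09, 0, 0, 0, 1],
    [0, -0.002, -0.105, 0, 0, 0, 1],
    [0, -0.002, -0.113, 0, 0, 0, 1],
    [0, -0.002, -0.116, 0, 0, 0, 1],
    [0, -0.002, -0.118, 0, 0, 0, 1],
    [0, -0.002, -0.119, 0, 0, 0, 1],
    [0, -0.002, -0.119, 0, 0, 0, 1]
  ]
}}

```text
t: 13.8
tool_pos: [0.5774, -0.2508, 0.0441]
orientation: [2.796, 1.432, -0.0]
force: [-0.6, 0.3, -1.4]
opening: 0.0433
```

```bash
python3 -c "
from h import *
need(.5772,-.2506,.0405,-35.8)"
```

```text
t 13.8 pos [ 0.5774 -0.2508  0.0441] psi -35.8 F [-0.6  0.3 -1.4] op 0.0433
shift [-0.0003  0.0003 -0.0045] turn [ 0.001  0.    -0.002]
```

{"op": "arm_command", "data": {
  "rows": [
    [0, 0, -0.002, 0, 0, 0, 1],
    [0, 0, -0.004, 0, 0, 0, 1],
    [0, 0, -0.005, 0, 0, 0, 1],
    [0, 0, -0.005, 0, 0, 0, 1],
    [0, 0, -0.005, 0, 0, 0, 1]
  ]
}}

```text
t: 14.22
tool_pos: [0.5778, -0.2511, 0.0407]
orientation: [2.795, 1.432, 0.001]
force: [-0.6, 0.1, 3.8]
opening: 0.0435
```

{"op": "arm_command", "data": {
  "rows": [
    [0, 0, 0, 0, 0, 0, 0.5],
    [0, 0, 0, 0, 0, 0, 0.42],
    [0, 0, 0, 0, 0, 0, 0.42],
    [0, 0, 0, 0, 0, 0, 0.42],
    [0, 0, 0, 0, 0, 0, 0.42],
    [0, 0, 0.02, 0, 0, 0, 0.42],
    [0, 0, 0.05, 0, 0, 0, 0.42],
    [0, 0, 0.08, 0, 0, 0, 0.42],
    [0, 0, 0.11, 0, 0, 0, 0.42],
    [0, 0, 0.13, 0, 0, 0, 0.42],
    [0, 0, 0.13, 0, 0, 0, 0.42]
  ]
}}

```text
t: 15.13
tool_pos: [0.5802, -0.2523, 0.1498]
orientation: [2.79, 1.429, 0.007]
force: [1.0, 0.4, 0.7]
opening: 0.054
```

```bash
python3 -c "
from h import *
need(.4534,-.0415,.14,36.2)"
```

```text
t 15.1333 pos [ 0.5802 -0.2523  0.1498] psi -35.7 F [1.  0.4 0.7] op 0.054
shift [-0.1586  0.2635 -0.0123] turn [-2.000e-03  1.700e-02  2.398e+00]
```

{"op": "arm_command", "data": {
  "rows": [
    [-0.015, 0.02, 0, 0, 0.01, 0.2, 0.3],
    [-0.03, 0.05, 0, 0, 0.01, 0.4, 0.3],
    [-0.045, 0.08, 0, 0, 0.01, 0.6, 0.3],
    [-0.06, 0.11, 0, 0, 0.01, 0.8, 0.3],
    [-0.075, 0.14, 0, 0, 0.01, 1, 0.3],
    [-0.075, 0.14, 0, 0, 0.01, 1, 0.3]
  ]
}}

```text
t: 15.63
tool_pos: [0.5178, -0.1364, 0.1479]
orientation: [-2.321, -2.117, -0.002]
force: [-1.0, -0.7, -0.3]
opening: 0.0652
```

{"op": "arm_command", "data": {
  "rows": [
    [-0.015, 0.02, 0, 0, 0, 0.2, 0.3],
    [-0.03, 0.05, 0, 0, 0, 0.4, 0.3],
    [-0.045, 0.08, 0, 0, 0, 0.6, 0.3],
    [-0.06, 0.11, 0, 0, 0, 0.8, 0.3],
    [-0.08, 0.12, 0, 0, 0, 1, 0.3],
    [-0.08, 0.12, 0, 0, 0, 1, 0.3]
  ]
}}

```text
t: 16.13
tool_pos: [0.4515, -0.0388, 0.1466]
orientation: [-1.683, -2.648, -0.0]
force: [0.2, 0.4, 1.1]
opening: 0.0647
```

```bash
python3 -c "
from h import *
d=shot('side','side8');t=shot('top','top8')
crop('side8','c8',220,80,400,250,4)
need(.4534,-.0415,.1,36.2)"
```

```text
t 16.2333 pos [ 0.4537 -0.0405  0.1475] psi 24.6 F [-0.4 -1.2 -0.6] op 0.0652
shift [-0.0004 -0.0012 -0.0594] turn [-0.002 -0.001  0.387]
```

View pics/c8.png

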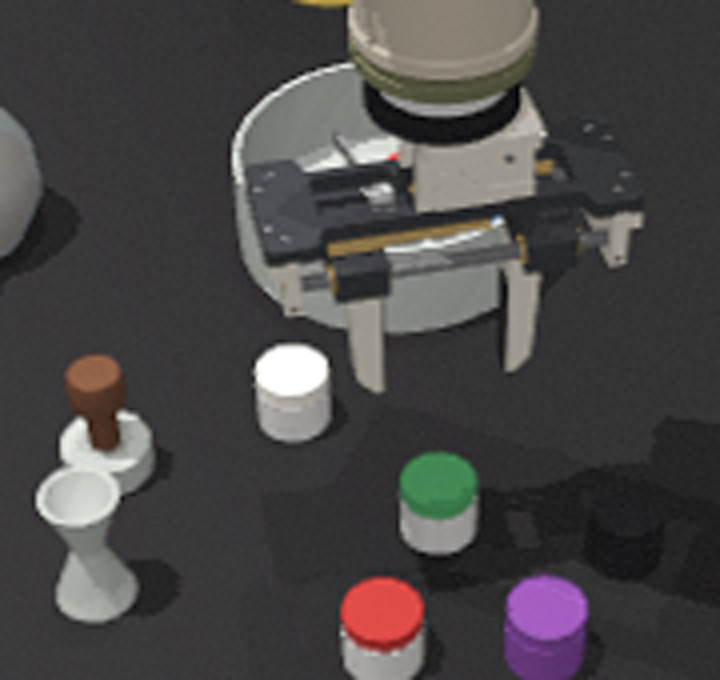

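View pics/top8.png

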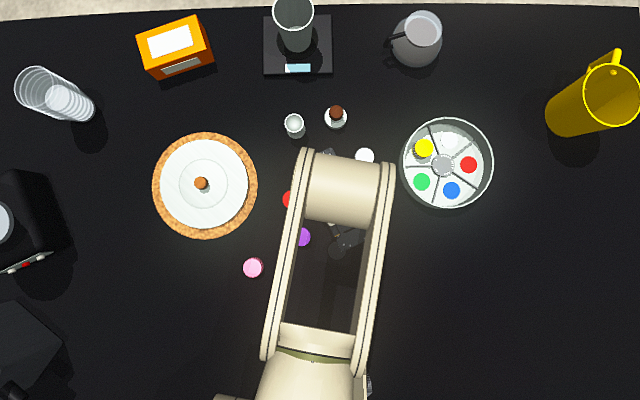

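Yellow stands in its pocket, with its cap at top-view (424,148), and green hasn't moved. I'll turn and go down on green.

{"op": "arm_command", "data": {
  "rows": [
    [0, -0.001, -0.01, 0, 0, 0.2, 0.3],
    [0, -0.001, -0.03, 0, 0, 0.387, 0.3],
    [0, -0.001, -0.06, 0, 0, 0.387, 0.3],
    [0, -0.001, -0.09, 0, 0, 0.387, 0.3],
    [0, -0.001, -0.115, 0, 0, 0.387, 0.3],
    [0, -0.001, -0.13, 0, 0, 0.387, 0.3],
    [0, -0.001, -0.138, 0, 0, 0.387, 0.3],
    [0, -0.001, -0.142, 0, 0, 0.387, 0.3],
    [0, -0.001, -0.142, 0, 0, 0.387, 0.3],
    [0, -0.001, -0.142, 0, 0, 0.387, 0.3]
  ]
}}

```text
t: 17.07
tool_pos: [0.4545, -0.0418, 0.0346]
orientation: [1.423, 2.801, 0.001]
force: [0.5, -0.1, 0.2]
opening: 0.0652
```

```bash
python3 -c "
from h import *
d=shot('side','side9')
crop('side9','c9',220,80,400,250,4)
b,p=blob(load('top8'),424,148,.046,r=12); print(b,p)
need(.4534,-.0415,.034,36.2)"
```

```text
(np.float64(423.5864661654135), np.float64(147.45488721804512), np.int32(266)) [ 0.5775276  -0.25156566  0.046     ]
t 17.1167 pos [ 0.4548 -0.0417  0.0349] psi 36.2 F [ 0.2 -0.7  0.1] op 0.0652
shift [-0.0017  0.0003 -0.0011] turn [-0.001  0.002  0.001]
```

View pics/c9.png

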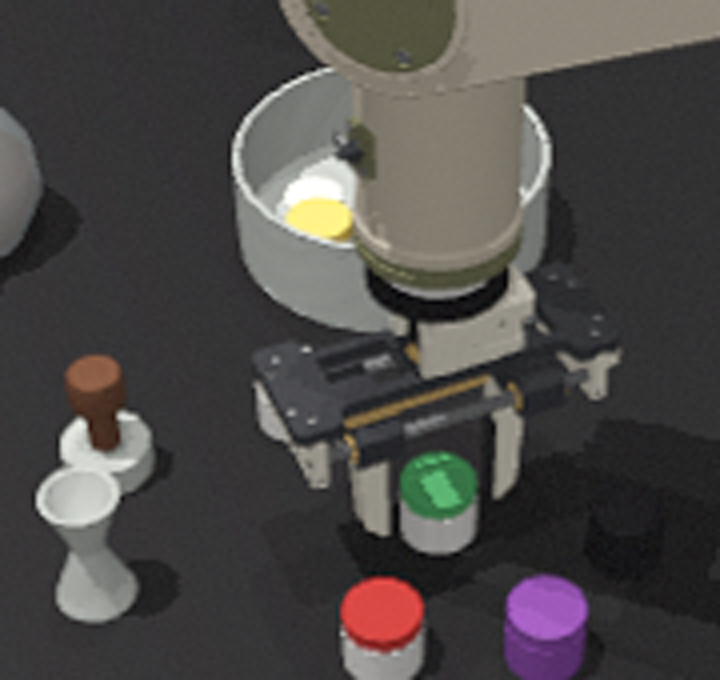

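Green is between the fingers. The yellow tin measures (0.5775, -0.2516), right in its pocket.

{"op": "arm_command", "data": {
  "rows": [
    [-0.001, 0, -0.001, 0, 0, 0, 1],
    [-0.001, 0, -0.001, 0, 0, 0, 1],
    [-0.001, 0, -0.001, 0, 0, 0, 1],
    [-0.001, 0, -0.001, 0, 0, 0, 1],
    [-0.001, 0, -0.001, 0, 0, 0, 1],
    [-0.001, 0, -0.001, 0, 0, 0, 1],
    [0, 0, 0.015, 0, 0, 0, 1],
    [0, 0, 0.04, 0, 0, 0, 1],
    [0, 0, 0.07, 0, 0, 0, 1],
    [0, 0, 0.1, 0, 0, 0, 1],
    [0, 0, 0.125, 0, 0, 0, 1],
    [0, 0, 0.125, 0, 0, 0, 1]
  ]
}}

```text
t: 18.12
tool_pos: [0.4573, -0.0422, 0.1393]
orientation: [1.419, 2.795, 0.004]
force: [0.7, -0.3, -0.4]
opening: 0.0434
```

```bash
python3 -c "
from h import *
need(.5020,-.2509,.14,36.2)"
```

```text
t 18.1167 pos [ 0.4573 -0.0422  0.1393] psi 36.2 F [ 0.7 -0.3 -0.4] op 0.0434
shift [ 0.0558 -0.2609  0.0009] turn [0.002 0.015 0.001]
```

{"op": "arm_command", "data": {
  "rows": [
    [0.004, -0.02, 0, 0, 0.015, 0, 1],
    [0.012, -0.06, 0, 0, 0.015, 0, 1],
    [0.02, -0.1, 0, 0, 0.015, 0, 1],
    [0.029, -0.14, 0, 0, 0.015, 0, 1],
    [0.038, -0.18, 0, 0, 0.015, 0, 1],
    [0.047, -0.22, 0, 0, 0.015, 0, 1],
    [0.053, -0.245, 0, 0, 0.015, 0, 1],
    [0.056, -0.26, 0, 0, 0.015, 0, 1],
    [0.056, -0.261, 0, 0, 0.015, 0, 1],
    [0.056, -0.261, 0, 0, 0.015, 0, 1],
    [0.056, -0.261, 0, 0, 0.015, 0, 1]
  ]
}}

```text
t: 19.03
tool_pos: [0.5017, -0.2497, 0.1385]
orientation: [-1.421, -2.8, 0.0]
force: [0.6, 0.3, -0.9]
opening: 0.0435
```

```bash
python3 -c "
from h import *
shot('side','side10')
crop('side10','c10',240,60,400,180,4.5)
need(.5020,-.2509,.0405,36.2)"
```

```text
t 19.0833 pos [ 0.5019 -0.2495  0.1387] psi 36.2 F [-0.4  0.4 -1.7] op 0.044
shift [ 0.0002 -0.0017 -0.1228] turn [-0.    -0.002 -0.001]
```

View pics/c10.png

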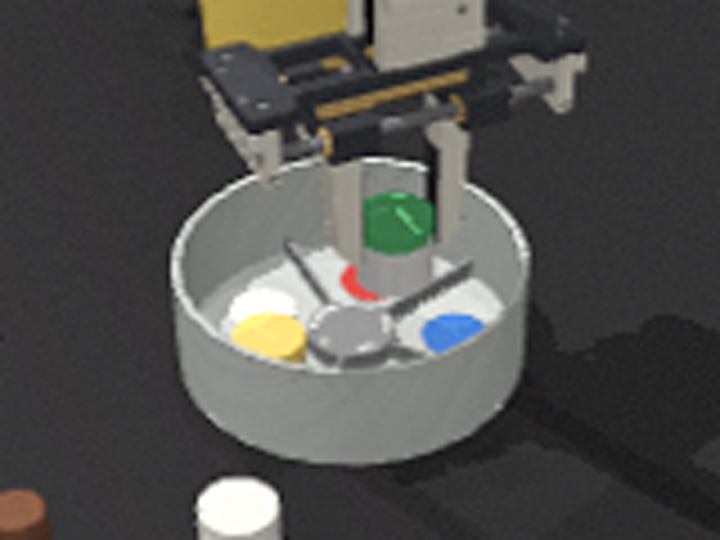

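{"op": "arm_command", "data": {
  "rows": [
    [0, -0.002, -0.01, 0, 0, 0, 1],
    [0, -0.002, -0.03, 0, 0, 0, 1],
    [0, -0.002, -0.05, 0, 0, 0, 1],
    [0, -0.002, -0.07, 0, 0, 0, 1],
    [0, -0.002, -0.09, 0, 0, 0, 1],
    [0, -0.002, -0.105, 0, 0, 0, 1],
    [0, -0.002, -0.113, 0, 0, 0, 1],
    [0, -0.002, -0.116, 0, 0, 0, 1],
    [0, -0.002, -0.118, 0, 0, 0, 1],
    [0, -0.002, -0.119, 0, 0, 0, 1],
    [0, -0.002, -0.119, 0, 0, 0, 1]
  ]
}}

```text
t: 20.0
tool_pos: [0.5024, -0.2514, 0.0443]
orientation: [1.42, 2.802, -0.001]
force: [-0.9, -0.8, -0.8]
opening: 0.0436
```

{"op": "arm_command", "data": {
  "rows": [
    [0, 0, -0.002, 0, 0, 0, 1],
    [0, 0, -0.0035, 0, 0, 0, 1],
    [0, 0, -0.0045, 0, 0, 0, 1],
    [0, 0, -0.0045, 0, 0, 0, 1],
    [0, 0, -0.0045, 0, 0, 0, 1]
  ]
}}

```text
t: 20.42
tool_pos: [0.5024, -0.2514, 0.0407]
orientation: [1.42, 2.802, -0.001]
force: [-0.4, -0.2, -0.7]
opening: 0.0436
```

{"op": "arm_command", "data": {
  "rows": [
    [0, 0, -0.001, 0, 0, 0, 1],
    [0, 0, -0.0018, 0, 0, 0, 1],
    [0, 0, -0.0018, 0, 0, 0, 1],
    [0, 0, -0.0018, 0, 0, 0, 1]
  ]
}}

```text
t: 20.75
tool_pos: [0.5025, -0.2515, 0.0405]
orientation: [1.42, 2.801, -0.001]
force: [-5.1, 3.3, 10.3]
opening: 0.0437
```

{"op": "arm_command", "data": {
  "rows": [
    [0, 0, 0, 0, 0, 0, 0.5],
    [0, 0, 0, 0, 0, 0, 0.42],
    [0, 0, 0, 0, 0, 0, 0.42],
    [0, 0, 0, 0, 0, 0, 0.42],
    [0, 0, 0, 0, 0, 0, 0.42],
    [0, 0, 0.02, 0, 0, 0, 0.42],
    [0, 0, 0.05, 0, 0, 0, 0.42],
    [0, 0, 0.08, 0, 0, 0, 0.42],
    [0, 0, 0.11, 0, 0, 0, 0.42],
    [0, 0, 0.13, 0, 0, 0, 0.42],
    [0, 0, 0.13, 0, 0, 0, 0.42]
  ]
}}

```text
t: 21.67
tool_pos: [0.5048, -0.2529, 0.1491]
orientation: [1.417, 2.795, -0.002]
force: [0.2, -0.7, 0.8]
opening: 0.054
```

```bash
python3 -c "
from h import *
need(.4638,.0585,.14,0)"
```

```text
t 21.6667 pos [ 0.5048 -0.2529  0.1491] psi 36.2 F [ 0.2 -0.7  0.8] op 0.054
shift [-0.0512  0.3892 -0.0114] turn [ 0.012  0.009 -1.208]
```

{"op": "arm_command", "data": {
  "rows": [
    [-0.005, 0.02, 0, 0.006, 0.004, -0.2, 0.35],
    [-0.01, 0.06, 0, 0.006, 0.004, -0.4, 0.35],
    [-0.015, 0.1, 0, 0.006, 0.004, -0.6, 0.35],
    [-0.02, 0.14, 0, 0.006, 0.004, -0.8, 0.35],
    [-0.025, 0.18, 0, 0.006, 0.004, -0.95, 0.35],
    [-0.03, 0.22, 0, 0.006, 0.004, -0.95, 0.35],
    [-0.035, 0.26, 0, 0.006, 0.004, -0.95, 0.35],
    [-0.04, 0.3, 0, 0.006, 0.004, -0.95, 0.35],
    [-0.045, 0.34, 0, 0.006, 0.004, -0.95, 0.35],
    [-0.05, 0.375, 0, 0.006, 0.004, -0.95, 0.35],
    [-0.051, 0.389, 0, 0.006, 0.004, -0.95, 0.35],
    [-0.051, 0.389, 0, 0.006, 0.004, -0.95, 0.35]
  ]
}}

```text
t: 22.67
tool_pos: [0.4633, 0.0603, 0.1482]
orientation: [2.061, 2.368, -0.002]
force: [0.3, -0.8, 0.3]
opening: 0.0607
```

```bash
python3 -c "
from h import *
d=shot('side','side11');t=shot('top','top11')
crop('side11','c11',220,80,400,260,4)
need(.4638,.0585,.034,0)
print(blob(t,424,148,.046,r=12)); print(blob(t,424,180,.046,r=12))"
```

```text
t 22.7667 pos [0.4638 0.0579 0.1485] psi 7.8 F [ 0.7 -0.2  0.1] op 0.0603
shift [-0.      0.0008 -0.1431] turn [ 0.008  0.002 -0.26 ]
((np.float64(423.5530303030303), np.float64(147.5151515151515), np.int32(264)), array([ 0.57738777, -0.25148256,  0.046     ]))
((np.float64(424.56704980842915), np.float64(179.66666666666666), np.int32(261)), array([ 0.5024406 , -0.25138609,  0.046     ]))
```

View pics/c11.png

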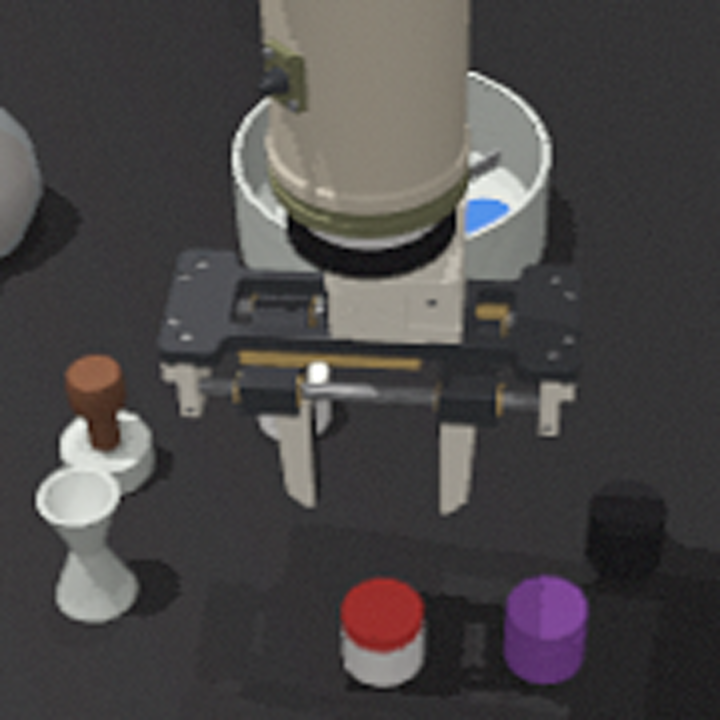

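View pics/top11.png

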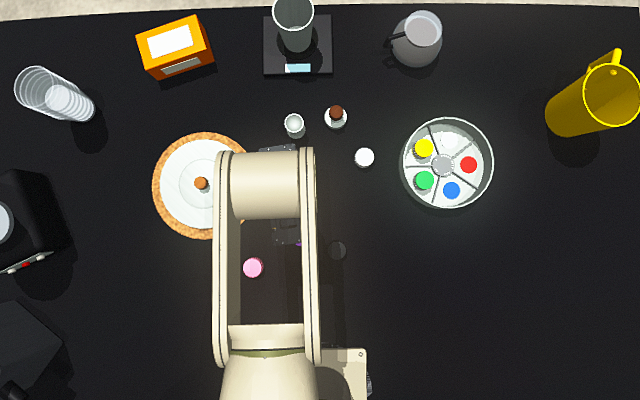

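Yellow (424,148) and green (424,180) both stand in their pockets, and red and white haven't moved. I'll go down on red.

{"op": "arm_command", "data": {
  "rows": [
    [0, 0.001, -0.01, 0.008, 0, -0.2, 0.35],
    [0, 0.001, -0.03, 0.008, 0, -0.26, 0.35],
    [0, 0.001, -0.06, 0.008, 0, -0.26, 0.35],
    [0, 0.001, -0.09, 0.008, 0, -0.26, 0.35],
    [0, 0.001, -0.115, 0.008, 0, -0.26, 0.35],
    [0, 0.001, -0.13, 0.008, 0, -0.26, 0.35],
    [0, 0.001, -0.138, 0.008, 0, -0.26, 0.35],
    [0, 0.001, -0.143, 0.008, 0, -0.26, 0.35],
    [0, 0.001, -0.143, 0.008, 0, -0.26, 0.35],
    [0, 0.001, -0.143, 0.008, 0, -0.26, 0.35]
  ]
}}

```text
t: 23.6
tool_pos: [0.4645, 0.0582, 0.0347]
orientation: [2.221, 2.22, 0.002]
force: [0.9, -0.3, -0.8]
opening: 0.0601
```

```bash
python3 -c "
from h import *
d=shot('side','side12')
crop('side12','c12',220,120,400,280,4)
need(.4638,.0585,.034,0)"
```

```text
t 23.65 pos [0.4648 0.0583 0.0351] psi -0.0 F [-0.5 -0.1  0.1] op 0.0605
shift [-0.0012  0.0002 -0.0013] turn [0.    0.005 0.001]
```

View pics/c12.png

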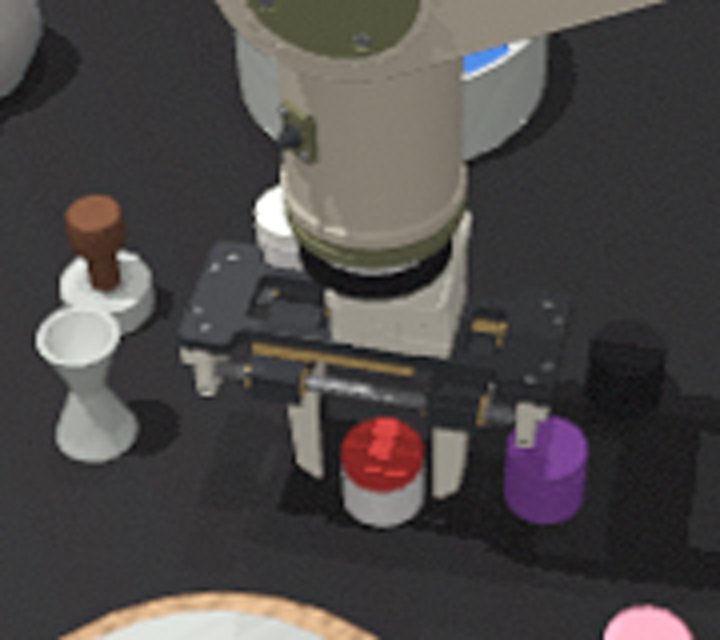

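Red is between the fingers and the purple look-alike is clear. I'll grip and lift.

{"op": "arm_command", "data": {
  "rows": [
    [-0.001, 0, -0.001, 0, 0, 0, 1],
    [-0.001, 0, -0.001, 0, 0, 0, 1],
    [-0.001, 0, -0.001, 0, 0, 0, 1],
    [-0.001, 0, -0.001, 0, 0, 0, 1],
    [-0.001, 0, -0.001, 0, 0, 0, 1],
    [-0.001, 0, -0.001, 0, 0, 0, 1],
    [0, 0, 0.015, 0, 0, 0, 1],
    [0, 0, 0.04, 0, 0, 0, 1],
    [0, 0, 0.07, 0, 0, 0, 1],
    [0, 0, 0.1, 0, 0, 0, 1],
    [0, 0, 0.13, 0, 0, 0, 1],
    [0, 0, 0.13, 0, 0, 0, 1]
  ]
}}

```text
t: 24.65
tool_pos: [0.4677, 0.0585, 0.1442]
orientation: [2.216, 2.216, 0.012]
force: [1.5, -0.5, -0.8]
opening: 0.0437
```

```bash
python3 -c "
from h import *
need(.5400,-.3665,.14,0)"
```

```text
t 24.65 pos [0.4677 0.0585 0.1442] psi -0.0 F [ 1.5 -0.5 -0.8] op 0.0437
shift [ 0.0904 -0.5312 -0.0052] turn [-0.    0.02  0.  ]
```

{"op": "arm_command", "data": {
  "rows": [
    [0.005, -0.02, 0, 0, 0.02, 0, 1],
    [0.012, -0.06, 0, 0, 0.02, 0, 1],
    [0.019, -0.1, 0, 0, 0.02, 0, 1],
    [0.026, -0.14, 0, 0, 0.02, 0, 1],
    [0.033, -0.18, 0, 0, 0.02, 0, 1],
    [0.04, -0.22, 0, 0, 0.02, 0, 1],
    [0.047, -0.26, 0, 0, 0.02, 0, 1],
    [0.054, -0.3, 0, 0, 0.02, 0, 1],
    [0.06, -0.34, 0, 0, 0.02, 0, 1],
    [0.067, -0.38, 0, 0, 0.02, 0, 1],
    [0.074, -0.42, 0, 0, 0.02, 0, 1],
    [0.08, -0.44, 0, 0, 0.02, 0, 1]
  ]
}}

```text
t: 25.65
tool_pos: [0.531, -0.2968, 0.1428]
orientation: [-2.223, -2.219, 0.002]
force: [0.8, -0.1, -0.9]
opening: 0.0438
```

```bash
python3 -c "
from h import *
need(.5400,-.3665,.14,0)"
```

```text
t 25.65 pos [ 0.531  -0.2968  0.1428] psi -0.1 F [ 0.8 -0.1 -0.9] op 0.0438
shift [ 0.0113 -0.0871 -0.0035] turn [ 0.001 -0.003  0.004]
```

{"op": "arm_command", "data": {
  "rows": [
    [0.003, -0.03, 0, 0, 0, 0, 1],
    [0.008, -0.06, 0, 0, 0, 0, 1],
    [0.011, -0.08, 0, 0, 0, 0, 1],
    [0.011, -0.087, 0, 0, 0, 0, 1],
    [0.011, -0.087, 0, 0, 0, 0, 1],
    [0.011, -0.087, 0, 0, 0, 0, 1],
    [0.011, -0.087, 0, 0, 0, 0, 1]
  ]
}}

```text
t: 26.23
tool_pos: [0.5397, -0.3651, 0.1423]
orientation: [-2.222, -2.219, 0.001]
force: [0.6, 0.5, -0.9]
opening: 0.0435
```

```bash
python3 -c "
from h import *
shot('side','side13')
crop('side13','c13',240,50,400,180,4.5)
need(.5400,-.3665,.0403,0)"
```

```text
t 26.2833 pos [ 0.5398 -0.3651  0.1425] psi -0.1 F [ 1.2  0.4 -0. ] op 0.0434
shift [ 0.0002 -0.0018 -0.1278] turn [-0.001 -0.003  0.002]
```

View pics/c13.png

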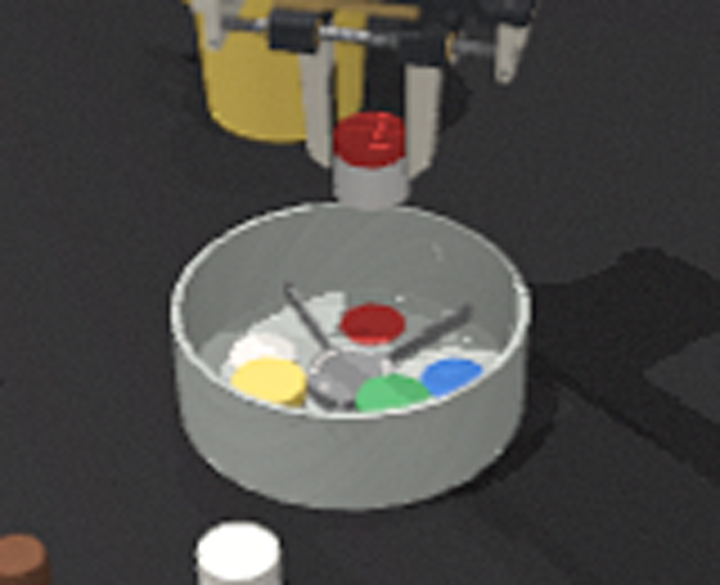

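{"op": "arm_command", "data": {
  "rows": [
    [0, -0.002, -0.01, 0, 0, 0, 1],
    [0, -0.002, -0.03, 0, 0, 0, 1],
    [0, -0.002, -0.05, 0, 0, 0, 1],
    [0, -0.002, -0.07, 0, 0, 0, 1],
    [0, -0.002, -0.09, 0, 0, 0, 1],
    [0, -0.002, -0.11, 0, 0, 0, 1],
    [0, -0.002, -0.118, 0, 0, 0, 1],
    [0, -0.002, -0.122, 0, 0, 0, 1],
    [0, -0.002, -0.124, 0, 0, 0, 1],
    [0, -0.002, -0.124, 0, 0, 0, 1],
    [0, -0.002, -0.124, 0, 0, 0, 1]
  ]
}}

```text
t: 27.2
tool_pos: [0.5405, -0.367, 0.0445]
orientation: [2.222, 2.22, -0.001]
force: [0.3, -0.1, -1.0]
opening: 0.0432
```

{"op": "arm_command", "data": {
  "rows": [
    [0, 0, -0.002, 0, 0, 0, 1],
    [0, 0, -0.0035, 0, 0, 0, 1],
    [0, 0, -0.0045, 0, 0, 0, 1],
    [0, 0, -0.0045, 0, 0, 0, 1],
    [0, 0, -0.0045, 0, 0, 0, 1]
  ]
}}

```text
t: 27.62
tool_pos: [0.5406, -0.3672, 0.041]
orientation: [2.222, 2.22, -0.001]
force: [0.6, -0.1, -0.0]
opening: 0.0439
```

{"op": "arm_command", "data": {
  "rows": [
    [0, 0, -0.001, 0, 0, 0, 1],
    [0, 0, -0.0015, 0, 0, 0, 1],
    [0, 0, -0.0015, 0, 0, 0, 1],
    [0, 0, -0.0015, 0, 0, 0, 1]
  ]
}}

```text
t: 27.95
tool_pos: [0.5406, -0.3672, 0.041]
orientation: [2.222, 2.22, -0.001]
force: [-4.1, 2.7, 7.4]
opening: 0.0436
```

{"op": "arm_command", "data": {
  "rows": [
    [0, 0, 0, 0, 0, 0, 0.5],
    [0, 0, 0, 0, 0, 0, 0.42],
    [0, 0, 0, 0, 0, 0, 0.42],
    [0, 0, 0, 0, 0, 0, 0.42],
    [0, 0, 0, 0, 0, 0, 0.42],
    [0, 0, 0.02, 0, 0, 0, 0.42],
    [0, 0, 0.05, 0, 0, 0, 0.42],
    [0, 0, 0.08, 0, 0, 0, 0.42],
    [0, 0, 0.11, 0, 0, 0, 0.42],
    [0, 0, 0.13, 0, 0, 0, 0.42],
    [0, 0, 0.13, 0, 0, 0, 0.42]
  ]
}}

```text
t: 28.87
tool_pos: [0.5427, -0.3689, 0.1501]
orientation: [2.217, 2.215, 0.0]
force: [0.3, -0.7, 0.2]
opening: 0.0539
```

```bash
python3 -c "
from h import *
need(.5592,-.112,.14,72.2)"
```

```text
t 28.8667 pos [ 0.5427 -0.3689  0.1501] psi -0.1 F [ 0.3 -0.7  0.2] op 0.0539
shift [ 0.0206  0.3211 -0.0126] turn [2.000e-03 1.600e-02 2.408e+00]
```

{"op": "arm_command", "data": {
  "rows": [
    [0, 0.02, 0, 0, 0.01, 0.2, 0.35],
    [0.003, 0.06, 0, 0, 0.01, 0.4, 0.35],
    [0.006, 0.1, 0, 0, 0.01, 0.6, 0.35],
    [0.009, 0.14, 0, 0, 0.01, 0.8, 0.35],
    [0.01, 0.16, 0, 0, 0.01, 1, 0.35],
    [0.01, 0.16, 0, 0, 0.01, 1, 0.35]
  ]
}}

```text
t: 29.37
tool_pos: [0.5505, -0.2372, 0.1487]
orientation: [1.559, 2.726, -0.001]
force: [0.2, -0.3, 0.1]
opening: 0.0605
```

{"op": "arm_command", "data": {
  "rows": [
    [0, 0.02, 0, 0, 0, 0.2, 0.35],
    [0.003, 0.06, 0, 0, 0, 0.4, 0.35],
    [0.006, 0.1, 0, 0, 0, 0.6, 0.35],
    [0.009, 0.14, 0, 0, 0, 0.8, 0.35],
    [0.01, 0.158, 0, 0, 0, 1, 0.35],
    [0.01, 0.158, 0, 0, 0, 1, 0.35]
  ]
}}

```text
t: 29.87
tool_pos: [0.5584, -0.1083, 0.1477]
orientation: [0.791, 3.04, 0.001]
force: [0.4, -0.2, 0.5]
opening: 0.0607
```

```bash
python3 -c "
from h import *
d=shot('side','side14');t=shot('top','top14')
crop('side14','c14',220,60,400,240,4)
need(.5592,-.112,.034,72.2)"
```

```text
t 29.9667 pos [ 0.5583 -0.1111  0.148 ] psi 60.3 F [-0.6  0.4 -0. ] op 0.0608
shift [ 0.0011 -0.0011 -0.1425] turn [0.002 0.002 0.397]
```

View pics/c14.png

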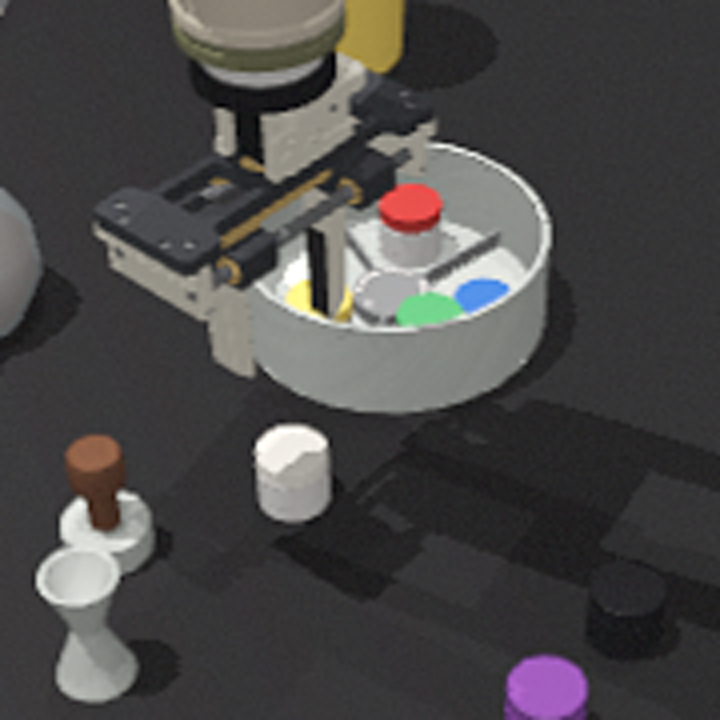

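View pics/top14.png

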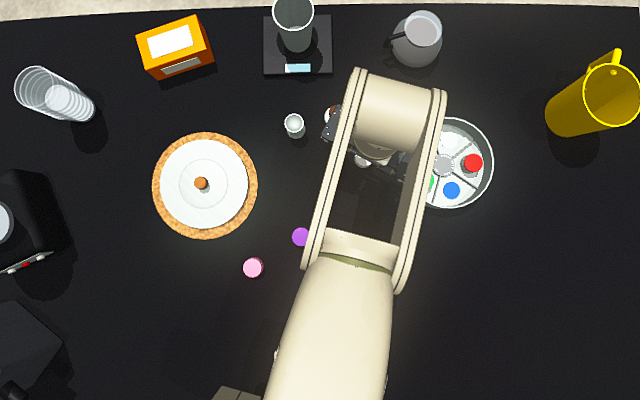

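Red stands in its pocket at (472,162), and white hasn't moved. I'll go down on white.

{"op": "arm_command", "data": {
  "rows": [
    [0.001, -0.001, -0.01, 0, 0, 0.2, 0.35],
    [0.001, -0.001, -0.03, 0, 0, 0.397, 0.35],
    [0.001, -0.001, -0.06, 0, 0, 0.397, 0.35],
    [0.001, -0.001, -0.09, 0, 0, 0.397, 0.35],
    [0.001, -0.001, -0.115, 0, 0, 0.397, 0.35],
    [0.001, -0.001, -0.13, 0, 0, 0.397, 0.35],
    [0.001, -0.001, -0.138, 0, 0, 0.397, 0.35],
    [0.001, -0.001, -0.1425, 0, 0, 0.397, 0.35],
    [0.001, -0.001, -0.1425, 0, 0, 0.397, 0.35],
    [0.001, -0.001, -0.1425, 0, 0, 0.397, 0.35]
  ]
}}

```text
t: 30.8
tool_pos: [0.56, -0.1125, 0.0351]
orientation: [0.487, 3.101, -0.001]
force: [0.4, 0.0, 0.8]
opening: 0.0603
```

```bash
python3 -c "
from h import *
d=shot('side','side15')
crop('side15','c15',220,80,400,240,4)
need(.5592,-.112,.034,72.2)"
```

```text
t 30.85 pos [ 0.5602 -0.1124  0.0354] psi 72.2 F [ 0.1 -0.4 -0.4] op 0.0603
shift [-0.0013  0.0005 -0.0018] turn [0.003 0.006 0.001]
```

View pics/c15.png

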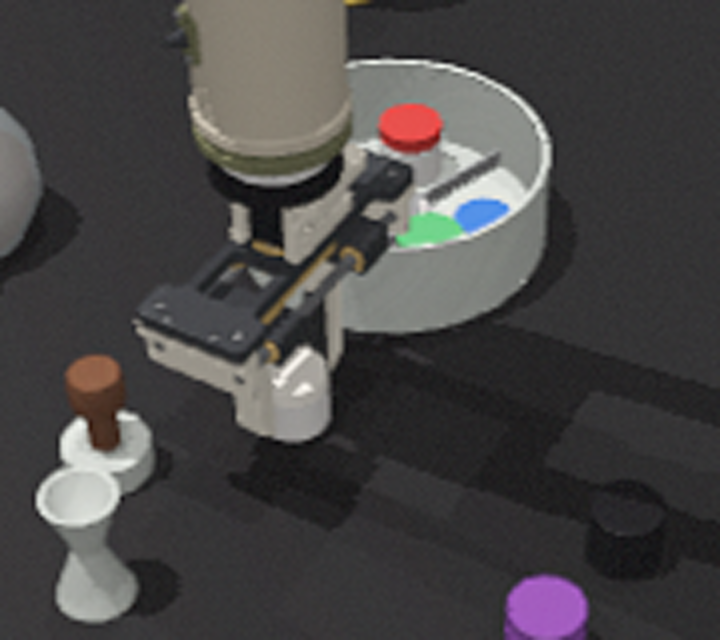

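White is between the fingers, so I'll grip and lift.

{"op": "arm_command", "data": {
  "rows": [
    [-0.001, 0, -0.0015, 0, 0, 0, 1],
    [-0.001, 0, -0.0015, 0, 0, 0, 1],
    [-0.001, 0, -0.0015, 0, 0, 0, 1],
    [-0.001, 0, -0.0015, 0, 0, 0, 1],
    [-0.001, 0, -0.0015, 0, 0, 0, 1],
    [-0.001, 0, -0.0015, 0, 0, 0, 1],
    [0, 0, 0.015, 0, 0, 0, 1],
    [0, 0, 0.04, 0, 0, 0, 1],
    [0, 0, 0.07, 0, 0, 0, 1],
    [0, 0, 0.1, 0, 0, 0, 1],
    [0, 0, 0.13, 0, 0, 0, 1],
    [0, 0, 0.13, 0, 0, 0, 1]
  ]
}}

```text
t: 31.85
tool_pos: [0.5633, -0.1132, 0.1459]
orientation: [0.485, 3.092, -0.003]
force: [0.3, -0.8, 0.3]
opening: 0.0435
```

```bash
python3 -c "
from h import *
need(.6007,-.3221,.14,72.2)"
```

```text
t 31.85 pos [ 0.5633 -0.1132  0.1459] psi 72.2 F [ 0.3 -0.8  0.3] op 0.0435
shift [ 0.0468 -0.2611 -0.0074] turn [0.007 0.022 0.001]
```

{"op": "arm_command", "data": {
  "rows": [
    [0.003, -0.02, 0, 0.007, 0.02, 0, 1],
    [0.01, -0.06, 0, 0.007, 0.02, 0, 1],
    [0.017, -0.1, 0, 0.007, 0.02, 0, 1],
    [0.024, -0.14, 0, 0.007, 0.02, 0, 1],
    [0.031, -0.18, 0, 0.007, 0.02, 0, 1],
    [0.038, -0.22, 0, 0.007, 0.02, 0, 1],
    [0.044, -0.245, 0, 0.007, 0.02, 0, 1],
    [0.047, -0.26, 0, 0.007, 0.02, 0, 1],
    [0.047, -0.261, 0, 0.007, 0.02, 0, 1],
    [0.047, -0.261, 0, 0.007, 0.02, 0, 1],
    [0.047, -0.261, 0, 0.007, 0.02, 0, 1]
  ]
}}

```text
t: 32.77
tool_pos: [0.6005, -0.321, 0.1453]
orientation: [-0.486, -3.103, -0.001]
force: [0.6, 1.0, -1.3]
opening: 0.0437
```

```bash
python3 -c "
from h import *
shot('side','side16')
crop('side16','c16',240,50,400,180,4.5)
need(.6007,-.3221,.0405,72.2)"
```

```text
t 32.8167 pos [ 0.6007 -0.3207  0.1455] psi 72.2 F [-0.8  0.9 -0.4] op 0.0435
shift [ 0.     -0.0017 -0.1313] turn [-0.001  0.    -0.001]
```

View pics/c16.png

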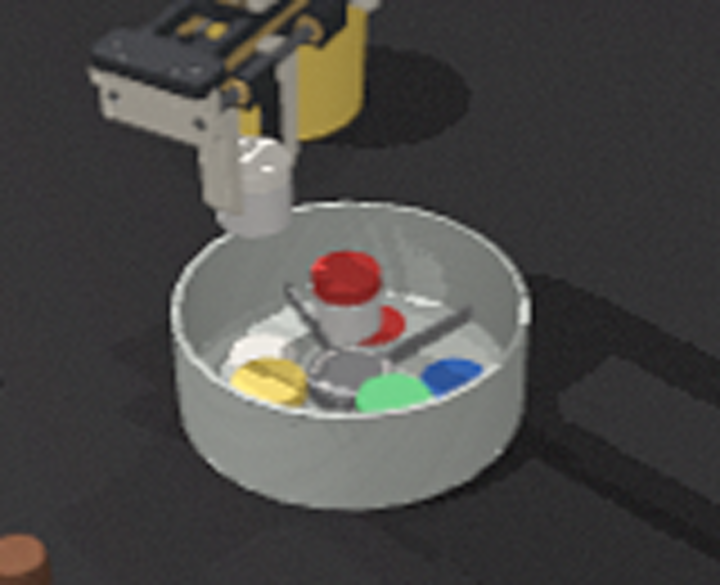

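The red tin has been knocked aside: its cap is now at crop (347,270) and its disc is partly showing. I'll measure it before going on.

```bash
python3 -c "
from h import *
t=shot('top','top16'); s=load('side16')
crop('top16','c16t',380,90,520,230,5)
crop('side16','c16s',280,90,370,150,8)
for z in(.046,.058,.064):print(at(s,317.1,110,z))
print(proj(s,[.54,-.3665,.046]),proj(t,[.54,-.3665,.046]))
"
```

```text
[ 0.55446479 -0.36328515  0.046     ]
[ 0.55064171 -0.3471478   0.058     ]
[ 0.54873017 -0.33907913  0.064     ]
[322.4309308  109.95395681] [472.9599153  162.70400825]
```

View pics/c16t.png

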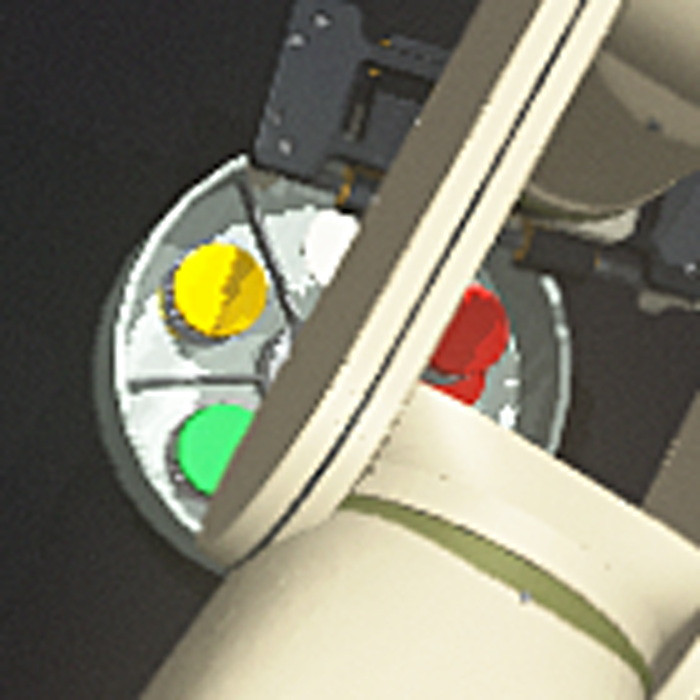

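View pics/c16s.png

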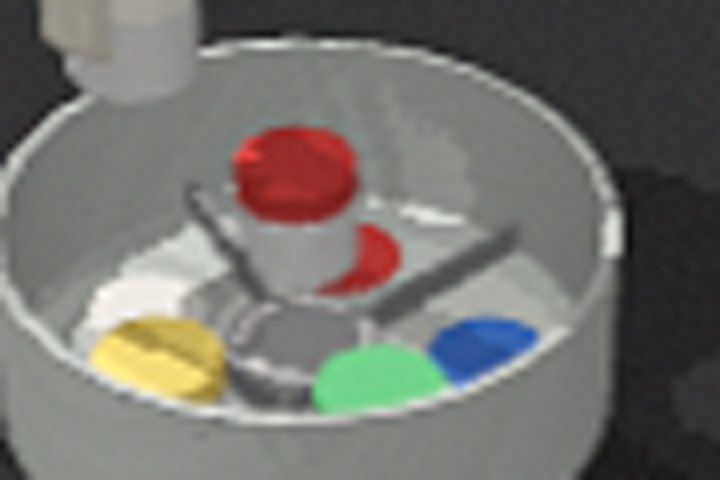

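The top and side views agree that red stands upright on the floor about 15 mm off its disc, against the fin and still inside its pocket (tolerance 26 mm). I'll set white down about 6 mm off-centre, away from red, so the finger clears it.

{"op": "arm_command", "data": {
  "rows": [
    [0.002, 0.005, 0, 0, 0, 0, 1],
    [0.002, 0.005, -0.02, 0, 0, 0, 1],
    [0.002, 0.005, -0.04, 0, 0, 0, 1],
    [0.002, 0.005, -0.06, 0, 0, 0, 1],
    [0.002, 0.005, -0.08, 0, 0, 0, 1],
    [0.002, 0.005, -0.1, 0, 0, 0, 1],
    [0.002, 0.005, -0.115, 0, 0, 0, 1],
    [0.002, 0.005, -0.122, 0, 0, 0, 1],
    [0.002, 0.005, -0.126, 0, 0, 0, 1],
    [0.002, 0.005, -0.128, 0, 0, 0, 1],
    [0.002, 0.005, -0.128, 0, 0, 0, 1],
    [0.002, 0.005, -0.128, 0, 0, 0, 1]
  ]
}}

```text
t: 33.87
tool_pos: [0.6031, -0.317, 0.0445]
orientation: [0.485, 3.102, -0.0]
force: [0.4, -0.1, -0.7]
opening: 0.0435
```

{"op": "arm_command", "data": {
  "rows": [
    [0, 0, -0.002, 0, 0, 0, 1],
    [0, 0, -0.0035, 0, 0, 0, 1],
    [0, 0, -0.004, 0, 0, 0, 1],
    [0, 0, -0.004, 0, 0, 0, 1],
    [0, 0, -0.004, 0, 0, 0, 1]
  ]
}}

```text
t: 34.28
tool_pos: [0.603, -0.317, 0.0413]
orientation: [0.485, 3.102, -0.0]
force: [1.0, -0.3, -1.3]
opening: 0.0434
```

{"op": "arm_command", "data": {
  "rows": [
    [0, 0, -0.001, 0, 0, 0, 1],
    [0, 0, -0.0018, 0, 0, 0, 1],
    [0, 0, -0.0018, 0, 0, 0, 1],
    [0, 0, -0.0018, 0, 0, 0, 1]
  ]
}}

```text
t: 34.62
tool_pos: [0.6032, -0.3171, 0.041]
orientation: [0.485, 3.102, -0.0]
force: [-3.4, 2.4, 6.7]
opening: 0.0435
```

Contact. I'll open only a little, then look.

{"op": "arm_command", "data": {
  "rows": [
    [0, 0, 0, 0, 0, 0, 0.5],
    [0, 0, 0, 0, 0, 0, 0.46],
    [0, 0, 0, 0, 0, 0, 0.46],
    [0, 0, 0, 0, 0, 0, 0.46],
    [0, 0, 0, 0, 0, 0, 0.46],
    [0, 0, 0.02, 0, 0, 0, 0.46],
    [0, 0, 0.05, 0, 0, 0, 0.46],
    [0, 0, 0.08, 0, 0, 0, 0.46],
    [0, 0, 0.11, 0, 0, 0, 0.46],
    [0, 0, 0.14, 0, 0, 0, 0.46],
    [0, 0, 0.14, 0, 0, 0, 0.46]
  ]
}}

```text
t: 35.53
tool_pos: [0.6059, -0.3188, 0.1598]
orientation: [0.483, 3.094, -0.006]
force: [0.6, -0.0, 0.8]
opening: 0.0506
```

{"op": "arm_command", "data": {
  "rows": [
    [-0.02, 0.03, 0.02, 0, 0, 0, 0.46],
    [-0.04, 0.06, 0.03, 0, 0, 0, 0.46],
    [-0.06, 0.1, 0.03, 0, 0, 0, 0.46],
    [-0.08, 0.14, 0.03, 0, 0, 0, 0.46],
    [-0.09, 0.18, 0.03, 0, 0, 0, 0.46],
    [-0.1, 0.22, 0.03, 0, 0, 0, 0.46],
    [-0.11, 0.26, 0.03, 0, 0, 0, 0.46],
    [-0.12, 0.3, 0.03, 0, 0, 0, 0.46],
    [-0.12, 0.33, 0.03, 0, 0, 0, 0.46],
    [-0.12, 0.36, 0.03, 0, 0, 0, 0.46],
    [-0.12, 0.38, 0.03, 0, 0, 0, 0.46],
    [-0.12, 0.38, 0.03, 0, 0, 0, 0.46]
  ]
}}

```text
t: 36.53
tool_pos: [0.5095, -0.012, 0.1832]
orientation: [0.479, 3.095, -0.004]
force: [0.4, 0.0, -0.1]
opening: 0.05
```

```bash
python3 -c "
from h import *
t=shot('top','top17'); s=shot('side','side17')
crop('top17','c17t',380,90,520,230,5)
crop('side17','c17s',270,80,370,170,7)
need(.507,.27,.14,-63.5)
"
```

```text
t 36.6333 pos [ 0.5098 -0.0146  0.1834] psi 72.3 F [ 0.4 -0.7  0.6] op 0.0504
shift [-0.0034  0.3557 -0.0542] turn [0.003 0.021 1.472]
```

View pics/top17.png

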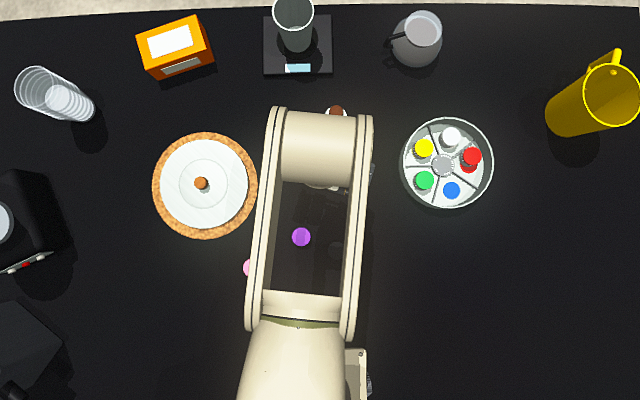

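View pics/c17t.png

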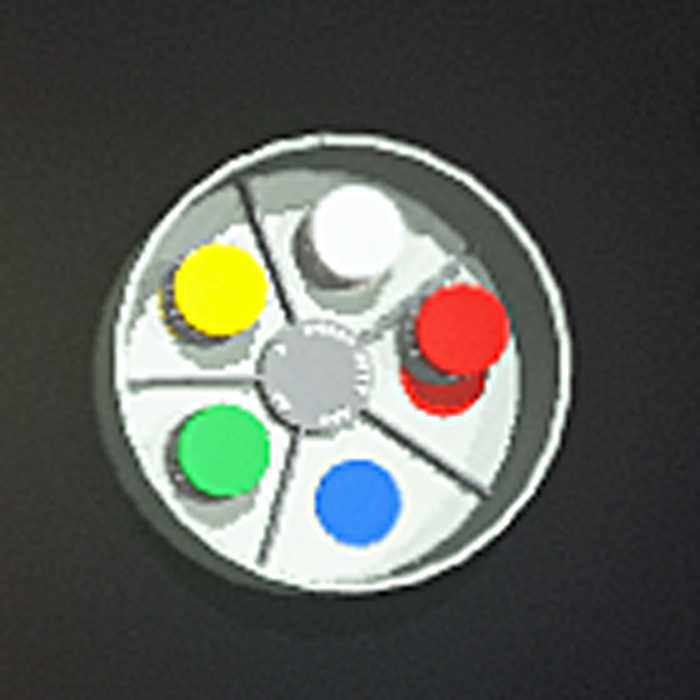

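View pics/c17s.png

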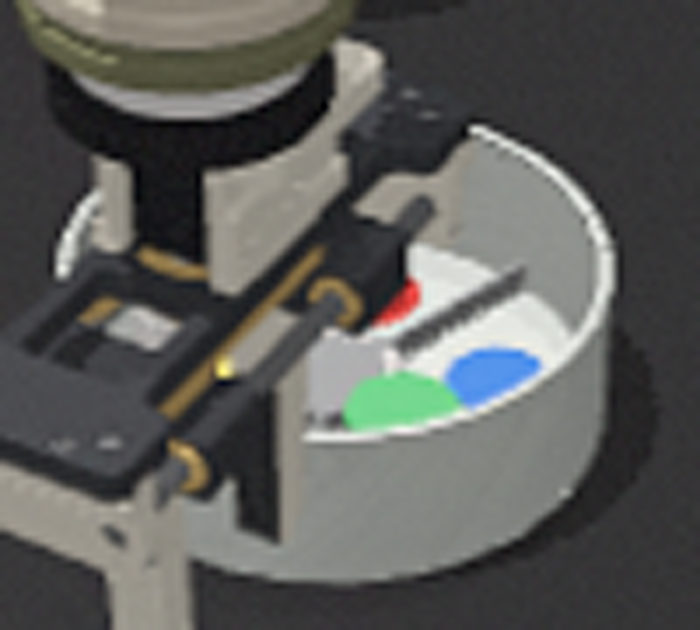

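```bash
python3 -c "
from h import *
t=load('top17'); s=load('side16')
pk={'yellow':(.5772,-.2506),'green':(.502,-.2509),'red':(.54,-.3665),'white':(.6007,-.3221)}
im=t['frame'].astype(int)
for k,(u,v) in {'yellow':(424,148),'green':(424.5,180),'red':(472.6,156),'white':(451.5,137)}.items():
    b,p=blob(t,u,v,.046,r=12); print(k,np.round(b,1),np.round(p,4),np.round(1e3*np.hypot(*(p[:2]-pk[k]))))
# triangulate red
for ut,us in [((472.7,156.0),(317.0,110.3))]:
    o1,r1=ray(t,*ut);o2,r2=ray(s,*us);A=np.c_[r1,-r2];x=np.linalg.lstsq(A,o2-o1,rcond=None)[0];print(o1+x[0]*r1,o2+x[1]*r2)
print(proj(s,[.5545,-.3655,.046]))
"
```

```text
yellow [423.6 147.5 264. ] [ 0.5774 -0.2515  0.046 ] 1.0
green [424.5 179.6 262. ] [ 0.5025 -0.2513  0.046 ] 1.0
red [471.3 157.2 311. ] [ 0.5529 -0.3631  0.046 ] 13.0
white [453.  137.3 333. ] [ 0.6004 -0.3216  0.046 ] 1.0
[ 0.55628629 -0.36792102  0.04146011] [ 0.55588329 -0.3679965   0.04143309]
[317.26293853 109.5344796 ]
```

The four tins are in their pockets; red is about 15 mm off-centre, but it triangulates to floor height. Now the lid.

```bash
python3 -c "
from h import *
t=load('top17'); s=load('side17')
crop('top17','c18t',140,120,270,250,4)
b,p=blob(t,201,183,.055,r=10); print(b,p)
im=t['frame'].astype(int); m=np.zeros(im.shape[:2],np.uint8); m[130:240,145:265]=im[130:240,145:265].min(2)>185
c,_=cv2.findContours(m,0,cv2.CHAIN_APPROX_NONE); c=max(c,key=cv2.contourArea)
P=np.array([at(t,u,v,.020)[:2] for u,v in c[:,0]]); A=np.c_[2*P,np.ones(len(P))]; x=np.linalg.lstsq(A,(P**2).sum(1),rcond=None)[0]
print('lid',x[:2],2*np.sqrt(x[2]+x[:2]@x[:2]))
"
```

```text
(np.float64(199.37735849056605), np.float64(182.14150943396226), np.int32(106)) [0.50628035 0.26869106 0.055     ]
lid [0.5062662  0.26914613] 0.21001515991587985
```

View pics/c18t.png

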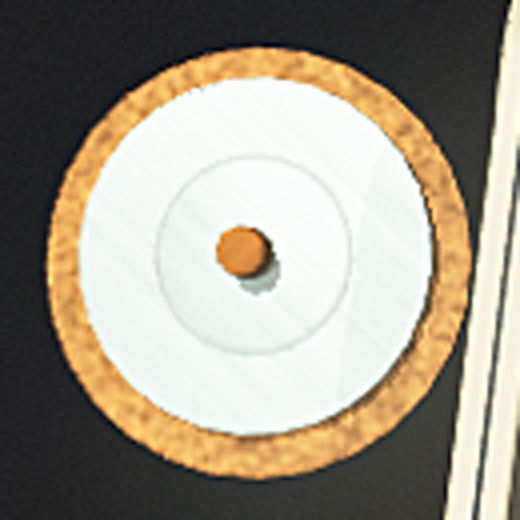

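The lid is where I left it, with its knob at (199,182), i.e. (0.506, 0.269).

{"op": "arm_command", "data": {
  "rows": [
    [0, 0.02, 0, 0.003, 0.02, 0, 0.3],
    [0, 0.06, 0, 0.003, 0.02, 0, 0.3],
    [0, 0.1, 0, 0.003, 0.02, 0, 0.3],
    [0, 0.14, 0, 0.003, 0.02, 0, 0.3],
    [0, 0.18, 0, 0.003, 0.02, 0, 0.3],
    [-0.002, 0.22, 0, 0.003, 0.02, 0, 0.3],
    [-0.004, 0.26, 0, 0.003, 0.02, 0, 0.3],
    [-0.004, 0.3, 0, 0.003, 0.02, 0, 0.3],
    [-0.004, 0.33, 0, 0.003, 0.02, 0, 0.3],
    [-0.004, 0.35, -0.02, 0.003, 0.02, 0, 0.3],
    [-0.004, 0.355, -0.06, 0.003, 0.02, 0, 0.3],
    [-0.004, 0.355, -0.09, 0.003, 0.02, 0, 0.3]
  ]
}}

```text
t: 37.63
tool_pos: [0.5073, 0.2698, 0.1101]
orientation: [0.481, 3.104, -0.006]
force: [-0.7, -0.3, -0.4]
opening: 0.065
```

```bash
python3 -c "
from h import *
s=shot('side','side19'); crop('side19','c19',190,220,350,390,4)
need(.5065,.2693,.043,72.3)
"
```

```text
t 37.6833 pos [0.5039 0.2676 0.1039] psi 72.3 F [-2.4 -1.2 -3.5] op 0.0652
shift [ 0.0033  0.0021 -0.0762] turn [ 0.015 -0.016 -0.001]
```

View pics/c19.png

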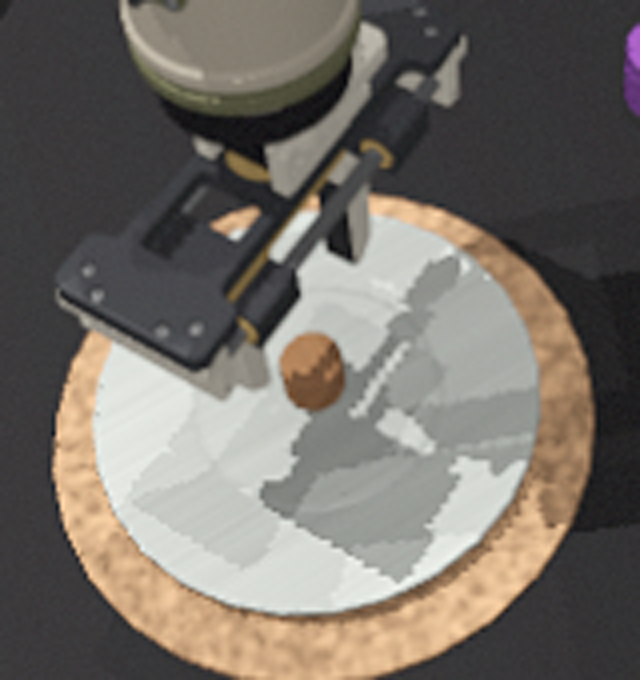

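{"op": "arm_command", "data": {
  "rows": [
    [0.003, 0.002, 0, 0.01, -0.01, 0, 0.3],
    [0.003, 0.002, -0.02, 0.01, -0.01, 0, 0.3],
    [0.003, 0.002, -0.04, 0.01, -0.01, 0, 0.3],
    [0.003, 0.002, -0.06, 0.01, -0.01, 0, 0.3],
    [0.003, 0.002, -0.07, 0.01, -0.01, 0, 0.3],
    [0.003, 0.002, -0.076, 0.01, -0.01, 0, 0.3],
    [0.003, 0.002, -0.076, 0.01, -0.01, 0, 0.3],
    [0.003, 0.002, -0.076, 0.01, -0.01, 0, 0.3]
  ]
}}

```text
t: 38.35
tool_pos: [0.5071, 0.2691, 0.0442]
orientation: [-0.483, -3.103, 0.003]
force: [0.9, 0.2, 0.3]
opening: 0.0649
```

```bash
python3 -c "
from h import *
need(.5065,.2693,.0425,72.3)
"
```

```text
t 38.35 pos [0.5071 0.2691 0.0442] psi 72.3 F [0.9 0.2 0.3] op 0.0649
shift [-0.0008  0.0002 -0.0021] turn [ 0.004 -0.004 -0.   ]
```

{"op": "arm_command", "data": {
  "rows": [
    [-0.0008, 0, -0.002, 0.004, -0.004, 0, 1],
    [-0.0008, 0, -0.002, 0.004, -0.004, 0, 1],
    [-0.0008, 0, -0.002, 0.004, -0.004, 0, 1],
    [-0.0008, 0, -0.002, 0.004, -0.004, 0, 1],
    [-0.0008, 0, -0.002, 0.004, -0.004, 0, 1],
    [-0.0008, 0, -0.002, 0.004, -0.004, 0, 1],
    [-0.0008, 0, -0.002, 0.004, -0.004, 0, 1],
    [-0.0008, 0, -0.002, 0.004, -0.004, 0, 1],
    [-0.0008, 0, -0.002, 0.004, -0.004, 0, 1],
    [-0.0008, 0, -0.002, 0.004, -0.004, 0, 1]
  ],
  "grip_force": 30
}}

```text
t: 39.18
tool_pos: [0.5065, 0.2692, 0.0427]
orientation: [0.483, 3.104, 0.001]
force: [-2.3, -0.1, 1.5]
opening: 0.0298
```

```bash
python3 -c "
from h import *
need(.5065,.2693,.0425,72.3)
"
```

```text
t 39.1833 pos [0.5065 0.2692 0.0427] psi 72.3 F [-2.3 -0.1  1.5] op 0.0298
shift [-0.      0.0001 -0.0003] turn [-0.001  0.    -0.   ]
```

{"op": "arm_command", "data": {
  "rows": [
    [0, 0, 0.01, 0, 0, 0, 1],
    [0, 0, 0.02, 0, 0, 0, 1],
    [0, 0, 0.04, 0, 0, 0, 1],
    [0, 0, 0.06, 0, 0, 0, 1],
    [0, 0, 0.09, 0, 0, 0, 1],
    [0, 0, 0.12, 0, 0, 0, 1],
    [0, 0, 0.15, 0, 0, 0, 1],
    [0, 0, 0.175, 0, 0, 0, 1],
    [0, 0, 0.19, 0, 0, 0, 1],
    [0, 0, 0.195, 0, 0, 0, 1],
    [0, 0, 0.195, 0, 0, 0, 1]
  ]
}}

```text
t: 40.1
tool_pos: [0.507, 0.2694, 0.1998]
orientation: [0.483, 3.102, 0.002]
force: [0.4, 0.5, -4.3]
opening: 0.0295
```

```bash
python3 -c "
from h import *
need(.5398,-.3025,.19,72.3)
"
```

```text
t 40.1 pos [0.507  0.2694 0.1998] psi 72.3 F [ 0.4  0.5 -4.3] op 0.0295
shift [ 0.041  -0.7149 -0.0123] turn [-0.002  0.004 -0.   ]
```

{"op": "arm_command", "data": {
  "rows": [
    [0, -0.01, 0, 0, 0, 0, 1],
    [0, -0.03, 0, 0, 0, 0, 1],
    [0.003, -0.06, 0, 0, 0, 0, 1],
    [0.006, -0.1, 0, 0, 0, 0, 1],
    [0.009, -0.14, 0, 0, 0, 0, 1],
    [0.012, -0.18, 0, 0, 0, 0, 1],
    [0.014, -0.22, 0, 0, 0, 0, 1],
    [0.016, -0.26, 0, 0, 0, 0, 1],
    [0.018, -0.3, 0, 0, 0, 0, 1],
    [0.02, -0.33, 0, 0, 0, 0, 1],
    [0.02, -0.35, 0, 0, 0, 0, 1],
    [0.02, -0.36, 0, 0, 0, 0, 1]
  ]
}}

```text
t: 41.1
tool_pos: [0.5216, -0.0212, 0.1977]
orientation: [-0.487, -3.102, -0.001]
force: [0.8, -0.1, -3.6]
opening: 0.0293
```

{"op": "arm_command", "data": {
  "rows": [
    [0, -0.02, 0, 0, 0, 0, 1],
    [0.003, -0.05, 0, 0, 0, 0, 1],
    [0.006, -0.09, 0, 0, 0, 0, 1],
    [0.009, -0.13, 0, 0, 0, 0, 1],
    [0.012, -0.17, 0, 0, 0, 0, 1],
    [0.015, -0.21, 0, 0, 0, 0, 1],
    [0.018, -0.25, 0, 0, 0, 0, 1],
    [0.02, -0.28, 0, 0, 0, 0, 1],
    [0.02, -0.31, 0, 0, 0, 0, 1],
    [0.02, -0.33, 0, 0, 0, 0, 1],
    [0.02, -0.34, 0, 0, 0, 0, 1],
    [0.02, -0.34, 0, 0, 0, 0, 1]
  ]
}}

```text
t: 42.1
tool_pos: [0.5371, -0.294, 0.1967]
orientation: [-0.489, -3.101, -0.001]
force: [0.7, -0.4, -3.9]
opening: 0.0293
```

```bash
python3 -c "
from h import *
s=shot('side','side20'); crop('side20','c20',220,20,400,190,4)
need(.5398,-.3025,.13,72.3)
"
```

```text
t 42.15 pos [ 0.5373 -0.2928  0.1969] psi 72.1 F [-0.6  0.5 -4.3] op 0.0291
shift [ 0.0031 -0.0122 -0.0837] turn [-0.004 -0.005  0.006]
```

View pics/c20.png

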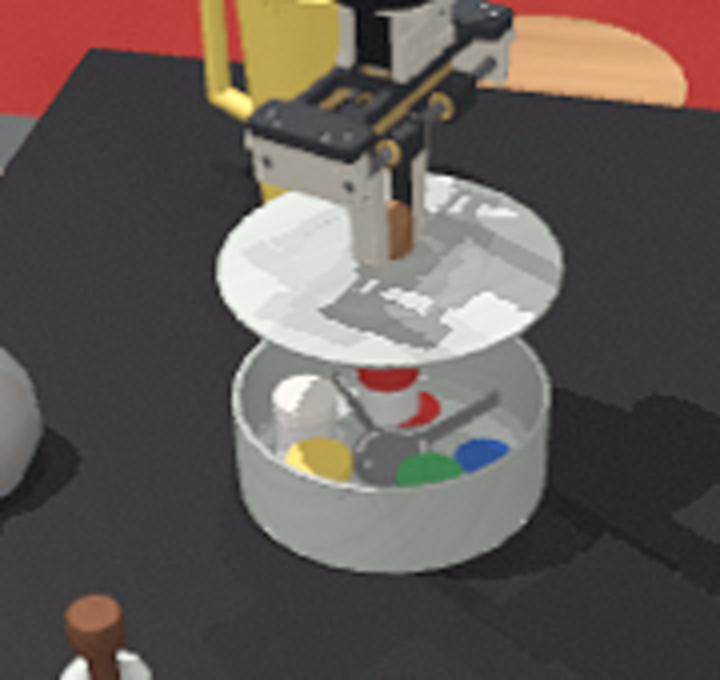

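All four tins stand upright in the canister. I'll centre the lid and bring it just above the rim.

{"op": "arm_command", "data": {
  "rows": [
    [0.003, -0.012, 0, -0.004, -0.005, 0, 1],
    [0.003, -0.012, -0.02, -0.004, -0.005, 0, 1],
    [0.003, -0.012, -0.04, -0.004, -0.005, 0, 1],
    [0.003, -0.012, -0.06, -0.004, -0.005, 0, 1],
    [0.003, -0.012, -0.08, -0.004, -0.005, 0, 1],
    [0.003, -0.012, -0.09, -0.004, -0.005, 0, 1],
    [0.003, -0.012, -0.098, -0.004, -0.005, 0, 1],
    [0.003, -0.012, -0.1, -0.004, -0.005, 0, 1],
    [0.003, -0.012, -0.1, -0.004, -0.005, 0, 1],
    [0.003, -0.012, -0.1, -0.004, -0.005, 0, 1]
  ]
}}

```text
t: 42.98
tool_pos: [0.5404, -0.3026, 0.118]
orientation: [0.487, 3.102, -0.001]
force: [-0.4, 0.6, -3.1]
opening: 0.0295
```

```bash
python3 -c "
from h import *
need(.5400,-.3024,.0977,72.2)
"
```

```text
t 42.9833 pos [ 0.5404 -0.3026  0.118 ] psi 72.2 F [-0.4  0.6 -3.1] op 0.0295
shift [-0.0005  0.0002 -0.0254] turn [0.002 0.003 0.002]
```

{"op": "arm_command", "data": {
  "rows": [
    [-0.0005, 0, -0.004, 0, 0, 0, 1],
    [-0.0005, 0, -0.008, 0, 0, 0, 1],
    [-0.0005, 0, -0.012, 0, 0, 0, 1],
    [-0.0005, 0, -0.016, 0, 0, 0, 1],
    [-0.0005, 0, -0.019, 0, 0, 0, 1],
    [-0.0005, 0, -0.021, 0, 0, 0, 1],
    [-0.0005, 0, -0.022, 0, 0, 0, 1],
    [-0.0005, 0, -0.022, 0, 0, 0, 1],
    [-0.0005, 0, -0.022, 0, 0, 0, 1]
  ]
}}

```text
t: 43.73
tool_pos: [0.54, -0.3026, 0.1004]
orientation: [0.487, 3.102, -0.001]
force: [0.2, -0.3, -3.2]
opening: 0.0296
```

{"op": "arm_command", "data": {
  "rows": [
    [0, 0, -0.0015, 0, 0, 0, 1],
    [0, 0, -0.003, 0, 0, 0, 1],
    [0, 0, -0.0035, 0, 0, 0, 1],
    [0, 0, -0.0035, 0, 0, 0, 1],
    [0, 0, -0.0035, 0, 0, 0, 1]
  ]
}}

```text
t: 44.15
tool_pos: [0.5401, -0.3027, 0.0978]
orientation: [0.487, 3.102, -0.001]
force: [-0.2, -0.4, -2.5]
opening: 0.0293
```

{"op": "arm_command", "data": {
  "rows": [
    [0, 0, -0.001, 0, 0, 0, 1],
    [0, 0, -0.0018, 0, 0, 0, 1],
    [0, 0, -0.0018, 0, 0, 0, 1],
    [0, 0, -0.0018, 0, 0, 0, 1]
  ]
}}

```text
t: 44.48
tool_pos: [0.5401, -0.3027, 0.0977]
orientation: [0.487, 3.102, -0.002]
force: [-5.5, 2.3, 7.2]
opening: 0.0299
```

The lid meets the rim exactly at the closed height (TCP z 0.0977), so I'll let go and back off.

{"op": "arm_command", "data": {
  "rows": [
    [0, 0, 0, 0, 0, 0, 0.65],
    [0, 0, 0, 0, 0, 0, 0.5],
    [0, 0, 0, 0, 0, 0, 0.4],
    [0, 0, 0, 0, 0, 0, 0.35],
    [0, 0, 0, 0, 0, 0, 0.35],
    [0, 0, 0.02, 0, 0, 0, 0.35],
    [0, 0, 0.05, 0, 0, 0, 0.35],
    [0, 0, 0.08, 0, 0, 0, 0.35],
    [0, 0, 0.11, 0, 0, 0, 0.35],
    [0, 0, 0.13, 0, 0, 0, 0.35],
    [0, 0, 0.13, 0, 0, 0, 0.35]
  ]
}}

```text
t: 45.4
tool_pos: [0.5421, -0.304, 0.2067]
orientation: [0.486, 3.095, -0.006]
force: [1.0, -1.2, 0.8]
opening: 0.0602
```

{"op": "arm_command", "data": {
  "rows": [
    [0, 0.03, 0, 0, 0, 0, 0.35],
    [0, 0.07, 0, 0, 0, 0, 0.35],
    [0, 0.11, 0, 0, 0, 0, 0.35],
    [-0.02, 0.15, 0, 0, 0, 0, 0.35],
    [-0.04, 0.19, 0, 0, 0, 0, 0.35],
    [-0.06, 0.23, 0, 0, 0, 0, 0.35],
    [-0.08, 0.27, 0, 0, 0, 0, 0.35],
    [-0.1, 0.31, 0, 0, 0, 0, 0.35],
    [-0.1, 0.34, 0, 0, 0, 0, 0.35],
    [-0.1, 0.36, 0, 0, 0, 0, 0.35],
    [-0.1, 0.36, 0, 0, 0, 0, 0.35],
    [-0.1, 0.36, 0, 0, 0, 0, 0.35]
  ]
}}

```text
t: 46.4
tool_pos: [0.4618, -0.0155, 0.206]
orientation: [0.483, 3.096, -0.007]
force: [0.4, -0.6, -0.1]
opening: 0.0603
```

```bash
python3 -c "
from h import *
t=shot('top','top21'); s=shot('side','side21'); crop('side21','c21',220,60,400,190,4)
b,p=blob(t,451,161,.11,r=10); print(b,p)
im=t['frame'].astype(int); m=np.zeros(im.shape[:2],np.uint8); m[105:220,390:505]=im[105:220,390:505].min(2)>180
c,_=cv2.findContours(m,0,cv2.CHAIN_APPROX_NONE); c=max(c,key=cv2.contourArea)
P=np.array([at(t,u,v,.073)[:2] for u,v in c[:,0]]); A=np.c_[2*P,np.ones(len(P))]; x=np.linalg.lstsq(A,(P**2).sum(1),rcond=None)[0]
print('lid',x[:2],2*np.sqrt(x[2]+x[:2]@x[:2]))
need(.44,0,.2,72)
"
```

```text
(np.float64(453.016), np.float64(159.664), np.int32(125)) [ 0.54029884 -0.30244718  0.11      ]
lid [ 0.54034283 -0.30284859] 0.2106164467666212
t 46.5 pos [ 0.462  -0.0167  0.2062] psi 72.1 F [ 0.6 -0.6 -0.3] op 0.0607
shift [-0.0275  0.0208 -0.0077] turn [ 0.011  0.014 -0.005]
```

View pics/top21.png

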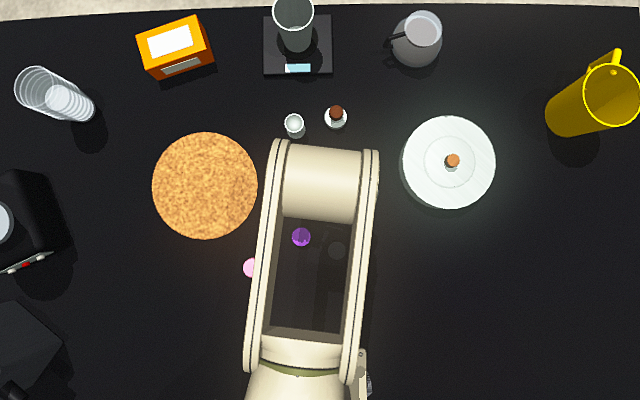

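View pics/c21.png

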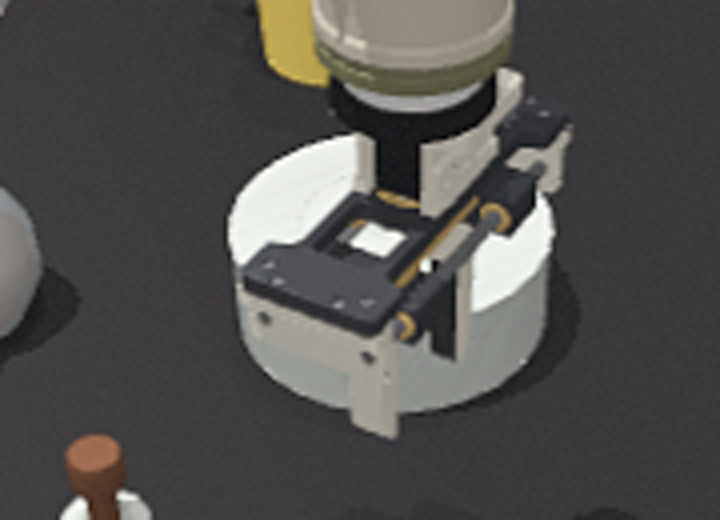

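{"op": "arm_command", "data": {
  "rows": [
    [0, 0.04, 0, 0, 0, 0, 0.35],
    [0, 0.08, 0, 0, 0, 0, 0.35],
    [0, 0.12, 0, 0, 0, 0, 0.35],
    [0, 0.15, 0, 0, 0, 0, 0.35],
    [0, 0.17, 0, 0, 0, 0, 0.35],
    [0, 0.17, 0, 0, 0, 0, 0.35],
    [0, 0.17, 0, 0, 0, 0, 0.35]
  ]
}}

```text
t: 47.08
tool_pos: [0.4622, 0.1188, 0.2057]
orientation: [0.485, 3.096, -0.008]
force: [-0.3, -0.1, 0.4]
opening: 0.0602
```

```bash
python3 -c "
from h import *
s=shot('side','side22'); crop('side22','c22',220,60,400,190,4)
print(robot.read_state()['t'])
"
```

```text
47.1333
```

View pics/side22.png

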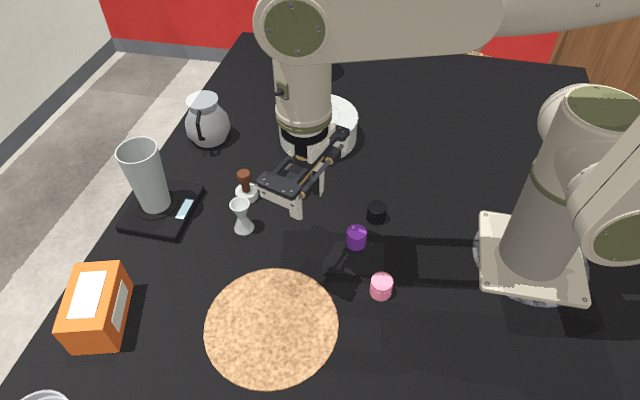

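{"op": "arm_command", "data": {
  "rows": [
    [-0.02, 0.04, 0, 0, 0, 0, 0.35],
    [-0.04, 0.08, 0, 0, 0, 0, 0.35],
    [-0.05, 0.12, 0, 0, 0, 0, 0.35],
    [-0.06, 0.16, 0, 0, 0, 0, 0.35],
    [-0.06, 0.2, 0, 0, 0, 0, 0.35],
    [-0.06, 0.22, 0, 0, 0, 0, 0.35],
    [-0.06, 0.22, 0, 0, 0, 0, 0.35],
    [-0.06, 0.22, 0, 0, 0, 0, 0.35]
  ]
}}

```text
t: 47.8
tool_pos: [0.4147, 0.2933, 0.2055]
orientation: [0.487, 3.096, -0.01]
force: [-0.4, -0.4, 0.1]
opening: 0.06
```

```bash
python3 -c "
from h import *
s=shot('side','side23')
a=cv2.imread('pics/side0.png')[70:170,250:390];b=cv2.imread('pics/side23.png')[70:170,250:390]
cv2.imwrite('pics/c23.png',cv2.resize(np.hstack([a,b]),None,fx=2.8,fy=2.8,interpolation=cv2.INTER_CUBIC))
"
```

```text
(no output)
```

View pics/c23.png

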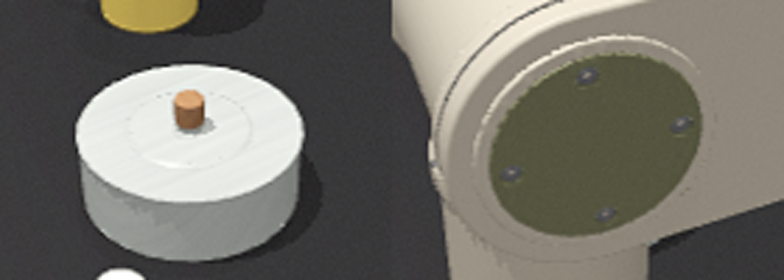

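The arm hides the side view of the canister. The top view (lid centred, round outline) and the contact height already agree that the lid is closed, so I'll hand in.

```bash
python3 -c "
from plant import ticket,robot
print(robot.read_state()['t']); print(ticket.close_job())"
```

```text
47.85
the job is handed in; nothing more can be done
None
```

The coffee samples are packed and the lid is back on the canister; I handed the job in at about 48 s. I set the lid on the cork mat, then placed yellow, green, red and white in that order. There was no blue tin, so its pocket stayed empty.

**Lid:** it met the rim at the expected closed height (tool point at z = 0.0977 m). The top view put its centre at (0.5403, -0.3028), within about 1 mm of the canister's axis.

**Tins:** yellow, green and white measured about 1 mm from their pocket centres in the last view before closing. I set white down about 6 mm off-centre on purpose, so its measured 1 mm disagrees with where I put it. Either value is well inside the 26 mm limit.

**Red tin:** it was knocked about 15 mm aside inside its pocket after I had placed it. Both cameras showed it upright on the floor against the fin, so I left it there.

**Jigger, tamper and look-alikes:** the jigger and tamper looked unmoved in the last top view. I didn't touch the look-alikes.

**Not checked:** the arm blocked the side camera at the end, so I have no unobstructed side view of the closed lid.

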